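Load the punch carrier and slide it into the lever press

ROBOT

A 6-joint arm with a two-finger parallel gripper is mounted at the origin on the work surface. World frame = base frame: x ahead of the robot, y to its left, z up, the work surface at z = 0. Lengths are in m, angles in rad, forces in N, time in s.
With the tool pointing down it reaches from about 0.375 to 0.9 m from the base axis. Payload 3.1 kg.
Tool frame: the origin (TCP) lies on the centre line of the jaws, within the pads' length; the fingertips stand 14 mm ahead of it and the grasp point (between the pads) lies 5 mm behind it; y points along the fingers, z is the direction in which the jaws open and shut, and the axes are right-handed (so a half turn about y gives the same grasp; the last joint's range is limited). The gripper opens to 87 mm and grips with 3 to 60 N. Pads are 19 mm wide; open, the fingers measure 117 mm over their backs; the gripper's body (75 mm by 190 mm) begins 51 mm behind the grasp point.
Start: joints at [1.089, 0.527, 1.433, -0, 1.181, -0.178], TCP at [0.187, 0.596, 0.237] pointing down, gripper open.
Joint ranges: [-3.08, 3.08], [-0.75, 2.2], [0.22, 2.44], [-1.43, 4.57], [0, 2.65], [-2.85, 2.85]. Speed limits (rad/s): [2.79, 2.79, 3.14, 3.14, 3.14, 3.14].

INTERFACE

Orientations are given as a unit quaternion [x, y, z, w].
In Python, from rig import robot, vision gives the robot as it stands.
- The arm moves only by the shell command python3 -m crank 'ROWS' [FORCE]. ROWS is JSON, a list of rows, each a list of 7 numbers: the shift along the tool's x, y, z as a fraction of full scale, then the turn, a rotation vector about the tool's x, y, z as a fraction of full scale, then the gripper command: -1 is shut, 1 is fully open, values between are in proportion. In form: [[x, y, z, wx, wy, wz, grip], ...]. A call has 1 to 10 rows; each row is the pose to reach, as a shift and turn from the pose commanded when the call began, along the tool's axes at that moment, turning the shorter way round; what a row does not reach only later rows make up. Full scale, the value 1, is 50 cm for a shift and pi rad for a turn. A row lasts 1/8 s, in which the tool goes at most 62.5 mm and 10.7 degrees, less where a joint would pass 70% of its speed; a pose out of reach is approached as far as the arm can. A call with a number of a shift or a turn outside -1 to 1 is refused whole. A call with a gripper value outside its range is refused whole. The fingers move at their own pace and stop on an object; FORCE is the grip in N (left out, the last holds). Time passes only in rows, so rows that repeat a pose let the fingers close. It gives the time, the measured TCP pose, the force and the opening at its end, in the units of the state.
- robot.get_obs(): the state, without advancing time (a new reading comes with each control period).
- vision.camera(name): name is "scene" or "side" or "wrist"; returns the picture (400x640x3 uint8, blue, green, red); there is no depth.
- vision.camera_info(name): a dict with "vfov" (degrees; the focal length in pixels is half the picture's height over the tangent of half this angle, whatever the lens; pixels are square), "cx", "cy" (the principal point, pixels), "world_from_camera" (4x4, takes a point from camera to world coordinates); the wrist camera has in their place "tool_from_camera" (4x4, takes a point from camera to tool coordinates, whose origin is the TCP and whose axes are the tool frame's). Camera axes: x right, y up, looking along -z (the intrinsics and any distortion apply to the point x, -y, -z); pixel columns grow to the right and rows downward; lengths in m; the calibration is good to about 2 mm. A picture is of the moment at which its call begins: read the wrist's pose just before it. camera_info takes no time and is no camera call.
- robot.hand_in(): hands the job in, once; it reports no verdict.
The state is a dict: "time": time; "q": joint angles; "joint_velocities": joint speeds; "joint_torque": joint torques, N m; "position": TCP position; "tool_rot": TCP orientation; "ft_force": force on the tool from outside, world axes, zero at the start; "moment": the same for the moment, N m; "grip_width": finger opening in m.
Only numpy, scipy, OpenCV 4.12 (cv2) and the standard library are available. Lean on these libraries where they do the work, as an engineer would, in place of code of your own. Each camera call takes 0.05 s, during which the arm holds its last target.

TASK

Draw the three punches out of their leaning stands and set each one upright, shank down and fully seated, in the tray pocket of its own size. Once all three are in, slide the loaded tray by its fin, nose first, into the slotted bed of the lever press until the nose rests against the brass depth stop, gently enough not to shift the stop. Let go, and leave the other things on the desk where they lie.

Things in the scene. Friction and masses are not known exactly. Their poses are not given: they have to be found in the camera images.
- punch_small: small bright metal punch: shank 12 mm across, 18 mm long, chamfered foot; above it a round barrel 20 mm across, 34 mm tall, two dark rings; on top a dark nib 8 mm across, 8 mm tall. Origin at the centre of the shank's foot, z towards the nib. Starts with its shank in a stand's bore, shoulder on the face, leaning 35 degrees: it comes out only along its own axis. 40 g +-30 %
- stand_small: small fixed wooden stand (80 x 50 mm foot, top edge 57 mm high) that holds the small punch. Its 46 x 46 mm bored face leans 35 degrees towards the stand's own -x, roughly towards the robot; the bore's mouth is 15 mm to -x of the origin and 43 mm above it; the bore is a square hole 13 mm wide, 21 mm deep. Origin at the centre of the underside.
- pocket_small (a point): centre of the mouth of the tray's small pocket, 14 mm across with a 1 mm chamfer, 20 mm deep, for the small punch; level with the tray's top, 22 mm above the tray's underside. Axes are the tray's
- punch_medium: medium bright metal punch: shank 16 mm across, 18 mm long, chamfered foot; above it a round barrel 26 mm across, 34 mm tall, two dark rings; on top a dark nib 8 mm across, 8 mm tall. Origin at the centre of the shank's foot, z towards the nib. Starts with its shank in a stand's bore, shoulder on the face, leaning 35 degrees: it comes out only along its own axis. 60 g +-30 %
- stand_medium: small fixed wooden stand (80 x 50 mm foot, top edge 57 mm high) that holds the medium punch. Its 46 x 46 mm bored face leans 35 degrees towards the stand's own -x, roughly towards the robot; the bore's mouth is 15 mm to -x of the origin and 43 mm above it; the bore is a square hole 17 mm wide, 21 mm deep. Origin at the centre of the underside.
- pocket_medium (a point): centre of the mouth of the tray's medium pocket, 18 mm across with a 1 mm chamfer, 20 mm deep, for the medium punch; level with the tray's top, 22 mm above the tray's underside. Axes are the tray's
- punch_large: large bright metal punch: shank 20 mm across, 18 mm long, chamfered foot; above it a round barrel 32 mm across, 34 mm tall, two dark rings; on top a dark nib 8 mm across, 8 mm tall. Origin at the centre of the shank's foot, z towards the nib. Starts with its shank in a stand's bore, shoulder on the face, leaning 35 degrees: it comes out only along its own axis. 90 g +-30 %
- stand_large: small fixed wooden stand (80 x 50 mm foot, top edge 57 mm high) that holds the large punch. Its 46 x 46 mm bored face leans 35 degrees towards the stand's own -x, roughly towards the robot; the bore's mouth is 15 mm to -x of the origin and 43 mm above it; the bore is a square hole 21 mm wide, 21 mm deep. Origin at the centre of the underside.
- pocket_large (a point): centre of the mouth of the tray's large pocket, 22 mm across with a 1 mm chamfer, 20 mm deep, for the large punch; level with the tray's top, 22 mm above the tray's underside. Axes are the tray's
- tray: loose aluminium carrier tray lying flat on the desk, 190 mm long (its x), 64 mm wide (y), 22 mm thick, 350 g +-25 %, solid flat top; loaded it drags with some 3 N. Three pockets in a row on its middle line at x = +62 (large), +17 (medium), -26 mm (small); an upright fin to hold it by at x = -73 mm. Its +x end is the nose that goes into the press first. Origin at the centre of the underside.
- tray_fin (a point): grip point on the tray's fin: the fin is 30 mm long (tray x), 10 mm thick (tray y) and stands 36 mm above the tray's top; the point is 23 mm above the tray's top
- tray_nose (a point): middle of the tray's front end face, 95 mm to +x of its origin, 10 mm above the underside
- press: fixed cast iron lever press. Its slotted bed is two parallel iron rails 69 mm apart inside, 18 mm high, 170 mm long, along the press's x, flared at the mouth; the tray slides between them on the desk towards the press's +x, under the ram, whose foot is 118 mm above the desk. Origin on the desk in the middle of the slot, 100 mm in from the slot's mouth
- slot_mouth (a point): middle of the slot's mouth at desk level, where the straight rails begin; the flares reach 28 mm farther out. Axes are the press's: x points into the slot
- stop_face (a point): middle of the face of the brass depth stop inside the slot (44 mm wide, 26 mm high plate, the point 11 mm above the desk), 118 to 142 mm in from the slot's mouth: it is set differently each time. Axes are the press's. The stop is held by friction only: pushed with more than about 22 N it shifts for good.
- browline_frame: folded brown browline spectacle frame, 130 x 75 mm, 7 mm high, a bystander to leave where it lies; origin under its middle
- reamer: hinge reamer with a 16 mm thick bone handle, 145 mm long, a bystander to leave where it lies; origin under its middle
- saucer: porcelain saucer, 84 mm across, 18 mm high, a bystander to leave where it lies; origin under its middle
- bench_block: round steel bench block, 68 mm across, 24 mm high, a bystander to leave where it lies; origin under its middle
- screwdriver: screwdriver, 130 mm long, a bystander to leave where it lies; origin under its middle
- oil_pot: small amber glass jar, 36 mm across, 50 mm high, a bystander to leave where it lies; origin under its middle
- loupe: black eye loupe, 38 mm across, 30 mm high, a bystander to leave where it lies; origin under its middle
Things that resemble listed ones, but are neither listed nor needed, are in the scene too. What is meant by the tray is not blue, and is the smaller of those in its own colour.

How it is judged:
On the way, in this order (a step that is already met when the one before it is completed fails the run):
1. all three punches are seated in their own pockets while the tray's nose is still outside the slot (horizontal distance between punch_small and pocket_small below 0.0025 m and z of punch_small in the frame of pocket_small below -0.016 m and angle between each of punch_small, punch_medium, punch_large's own z axis and vertical below 0.1 rad and horizontal distance between punch_medium and pocket_medium below 0.0025 m and z of punch_medium in the frame of pocket_medium below -0.016 m and horizontal distance between punch_large and pocket_large below 0.0025 m and z of punch_large in the frame of pocket_large below -0.016 m and x of tray_nose in the frame of slot_mouth below 0 m), for 0.2 s.
2. the loaded tray is in the slot, its nose against the depth stop (horizontal distance between punch_small and pocket_small below 0.0025 m and z of punch_small in the frame of pocket_small below -0.016 m and angle between each of punch_small, punch_medium, punch_large's own z axis and vertical below 0.1 rad and horizontal distance between punch_medium and pocket_medium below 0.0025 m and z of punch_medium in the frame of pocket_medium below -0.016 m and horizontal distance between punch_large and pocket_large below 0.0025 m and z of punch_large in the frame of pocket_large below -0.016 m and x of tray_nose in the frame of stop_face between -0.002 and 0.003 m and y of tray_nose in the frame of stop_face between -0.006 and 0.006 m and angle between the x axis of tray and the x axis of press, either way round below 0.06 rad and angle between tray's own z axis and vertical below 0.05 rad and height (world z) of tray below 0.004 m), for 0.2 s.
At the end, for the whole second after the job is handed in: Each punch upright (0.1 rad) in its own pocket, within 2.5 mm of centre, foot 16 mm or more below the mouth. Tray flat in the slot, within 0.06 rad and 6 mm of its line, nose within 2 mm of the depth stop. Tray and punches let go and at rest (all of step 2 and linear speed of each of tray, punch_small, punch_medium, punch_large below 0.01 m/s); the robot touches nothing.
It fails at once if the depth stop is shifted by more than 3 mm (distance of stop_face from where it was at the start of the episode above 0.003 m).
It fails at once if a bystander is moved by more than 30 mm (distance of any of browline_frame, reamer, saucer, bench_block, screwdriver, oil_pot, loupe from where it was at the start of the episode above 0.03 m).
It also fails if it takes over 72 s, if anything falls off the work surface, if the arm or the gripper's body presses on something with over 40 N, if the wrist force passes 120 N, or if a joint passes its speed limit or range.

## Working session

There is one attempt and no reset: what is moved stays moved. The work goes in short steps, Python scripts to look and compute and a shell command to move; the robot and the scene stay as the last step left them, time stands still between calls to the robot, and variables do not carry over. Pictures are saved under pics/ and viewed, and the job is handed in when it is done.

```bash
ls -la; mkdir -p pics
python3 - <<'E'
from rig import robot, vision
import cv2
print(robot.get_obs())
for n in ["scene","side","wrist"]:
    i=vision.camera_info(n); print(n,i)
    cv2.imwrite(f"pics/{n}0.png",vision.camera(n))
E
```

```text
total 12
drwxr-xr-x  3 agent agent 4096 Dec  6 07:06 .
drwxr-xr-x 23 root  root  4096 Dec  6 07:06 ..
drwxr-xr-x  2 agent agent 4096 Dec  6 07:06 pics
{'time': 0.0, 'q': array([ 1.08845636e+00,  5.28445999e-01,  1.43390737e+00, -2.15648855e-05,
        1.18138913e+00, -1.78511513e-01]), 'joint_velocities': array([-1.38750610e-03,  5.33271851e-04, -7.69517151e-04, -9.05867566e-04,
        7.03074958e-05, -1.93886049e-04]), 'joint_torque': array([ 3.84761006e-04, -4.40045643e+01, -1.76588380e+01,  6.33170432e-02,
        5.83713083e-02, -1.69567361e-04]), 'position': array([0.18663685, 0.59574421, 0.23558238]), 'tool_rot': array([ 0.69968447, -0.10724389,  0.10676402, -0.69824196]), 'ft_force': array([ 1.14954238, -0.69304679, -0.23636545]), 'moment': array([ 0.00682863, -0.00410624, -0.01433227]), 'grip_width': 0.08709964081485327}
scene {'vfov': 57.44778501080704, 'cx': 316.4275571582449, 'cy': 200.44180578507465, 'world_from_camera': array([[-0.80397529, -0.3141764 ,  0.50489298,  0.96768645],
       [ 0.59430527, -0.45394013,  0.66388222,  0.69370992],
       [ 0.02061506,  0.83380
[... 196 characters left out ...]
era': array([[ 0.68775466,  0.37349777, -0.62248932, -0.322666  ],
       [-0.72591603,  0.36125556, -0.58526946, -0.71887459],
       [ 0.00628089,  0.85439677,  0.51958321,  0.73122636],
       [ 0.        ,  0.        ,  0.        ,  1.        ]])}
wrist {'vfov': 62.610934907854926, 'cx': 312.81877908139717, 'cy': 196.44389738121507, 'tool_from_camera': array([[ 2.78486446e-04, -9.64199423e-01, -2.65178045e-01,
        -7.22131677e-02],
       [-9.05139467e-05,  2.65178030e-01, -9.64199463e-01,
        -1.48608122e-01],
       [ 9.99999957e-01,  2.92518793e-04, -1.34250079e-05,
        -6.79587417e-04],
       [ 0.00000000e+00,  0.00000000e+00,  0.00000000e+00,
         1.00000000e+00]])}
```

View pics/scene0.png

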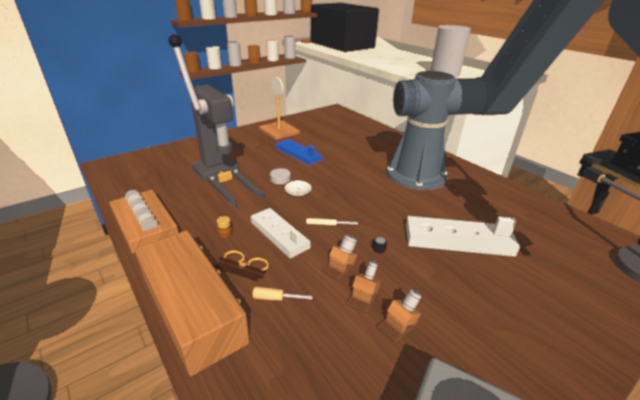

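View pics/side0.png

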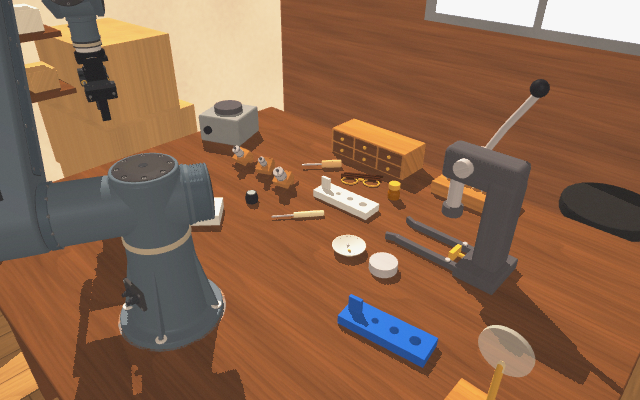

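View pics/wrist0.png

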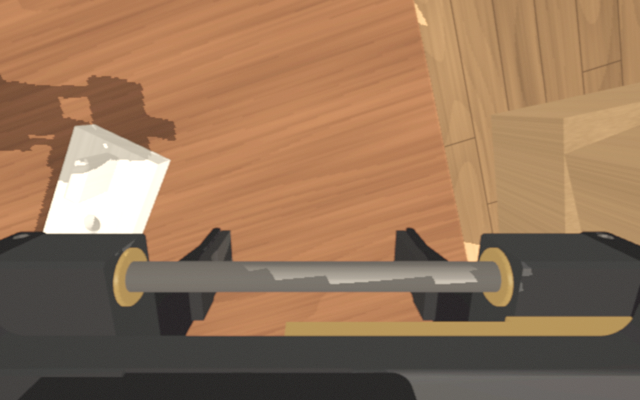

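```bash
cat > h.py <<'E'
import numpy as np, cv2
from scipy.spatial.transform import Rotation as R
from rig import robot, vision
def T_tool(o=None):
    o=o or robot.get_obs(); T=np.eye(4); T[:3,:3]=R.from_quat(o['tool_rot']).as_matrix(); T[:3,3]=o['position']; return T
def cam(name,T=None):
    i=vision.camera_info(name); f=200/np.tan(np.radians(i['vfov'])/2)
    W=i['world_from_camera'] if 'world_from_camera' in i else (T_tool() if T is None else T)@i['tool_from_camera']
    return f,i['cx'],i['cy'],W
def ray(c,p):
    f,cx,cy,W=c; d=np.array([(p[0]-cx)/f,-(p[1]-cy)/f,-1]); d=W[:3,:3]@d; return W[:3,3],d/np.linalg.norm(d)
def plane(c,p,z):
    o,d=ray(c,p); return o+d*(z-o[2])/d[2]
def proj(c,P):
    f,cx,cy,W=c; q=W[:3,:3].T@(np.asarray(P)-W[:3,3]); return np.array([cx+f*q[0]/-q[2],cy-f*q[1]/-q[2]])
def tri(obs):
    A=np.zeros((3,3));b=np.zeros(3)
    for c,p in obs:
        o,d=ray(c,p);M=np.eye(3)-np.outer(d,d);A+=M;b+=M@o
    X=np.linalg.solve(A,b)
    return X,[np.linalg.norm(np.cross(X-ray(c,p)[0],ray(c,p)[1])) for c,p in obs]
E
python3 - <<'E'
from h import *
s=cam("scene");d=cam("side")
r=lambda x:np.round(x,3)
for n,a,b in [("tray",(280,230),(346,199)),("stA",(347,242),(280,174)),("stB",(371,269),(264,161)),("stC",(412,299),(239,152)),("oil",(224,226),(395,190)),("loupe",(379,243),(252,198)),("saucer",(298,188),(349,245)),("block",(280,176),(383,265)),("stop",(225,176),(457,252)),("mouthL",(235,203),(390,237)),("mouthR",(263,193),(0,0))]:
    print(n,r(plane(s,a,0.02)),r(plane(d,b,0.02)), [r(x) for x in tri([(s,a),(d,b)])])
for n in("scene","side"):
    im=cv2.imread(f"pics/{n}0.png")
    x0,y0=(100,130) if n=="scene" else (200,100)
    cv2.imwrite(f"pics/{n}0c.png",cv2.resize(im[y0:y0+200,x0:x0+ 350],(800,457),interpolation=cv2.INTER_CUBIC))
E
```

```text
tray [0.576 0.02  0.02 ] [0.57  0.005 0.02 ] [array([0.574, 0.012, 0.015]), array([0.003, 0.003])]
stA [0.461 0.162 0.02 ] [0.54  0.249 0.02 ] [array([0.493, 0.196, 0.059]), array([0., 0.])]
stB [0.478 0.27  0.02 ] [0.563 0.351 0.02 ] [array([0.513, 0.295, 0.059]), array([0.003, 0.003])]
stC [0.469 0.389 0.02 ] [0.548 0.462 0.02 ] [array([0.502, 0.405, 0.056]), array([0.003, 0.003])]
oil [ 0.691 -0.082  0.02 ] [ 0.709 -0.066  0.02 ] [array([ 0.695, -0.073,  0.028]), array([0.002, 0.002])]
loupe [0.395 0.213 0.02 ] [0.387 0.202 0.02 ] [array([0.392, 0.209, 0.015]), array([0.001, 0.001])]
saucer [ 0.415 -0.131  0.02 ] [ 0.411 -0.14   0.02 ] [array([ 0.413, -0.137,  0.017]), array([0.001, 0.001])]
block [ 0.422 -0.229  0.02 ] [ 0.408 -0.246  0.02 ] [array([ 0.415, -0.241,  0.012]), array([0., 0.])]
stop [ 0.573 -0.332  0.02 ] [ 0.571 -0.346  0.02 ] [array([ 0.572, -0.344,  0.016]), array([0.004, 0.004])]
mouthL [ 0.617 -0.167  0.02 ] [ 0.509 -0.193  0.02 ] [array([ 0.583, -0.178, -0.013]), array([0.031, 0.031])]
mouthR [ 0.521 -0.168  0.02 ] [0.982 4.328 0.02 ] [array([0.37 , 0.382, 0.444]), array([0.411, 0.411])]
```

View pics/side0c.png

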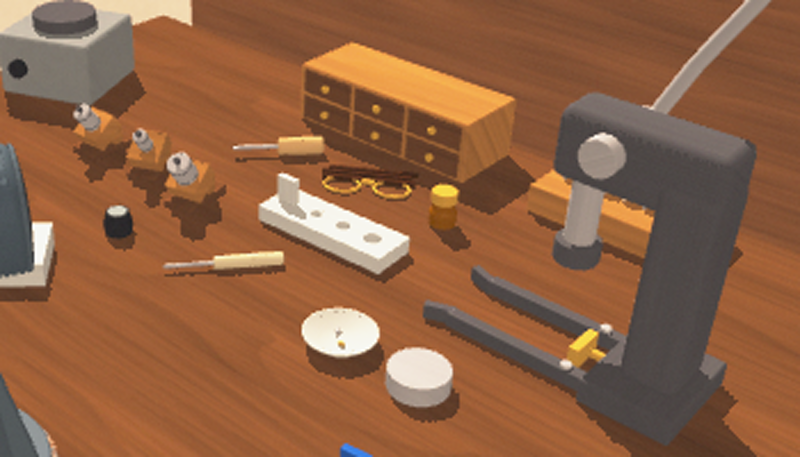

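View pics/scene0c.png

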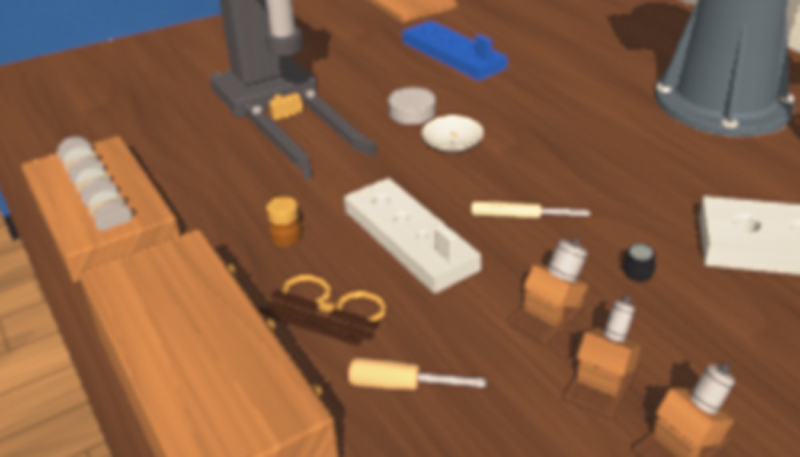

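```bash
cat >> h.py <<'E'
def Rxy(x,y):
    x=np.array(x,float);y=np.array(y,float);y/=np.linalg.norm(y);x-=y*(x@y);x/=np.linalg.norm(x);return np.column_stack([x,y,np.cross(x,y)])
def delta(p,Rt):
    T=T_tool(); s=T[:3,:3].T@(np.array(p)-T[:3,3])/0.5; w=R.from_matrix(T[:3,:3].T@Rt).as_rotvec()/np.pi
    n=max(np.linalg.norm(s)*.5/.0625,np.linalg.norm(w)*180/10.7)
    print("row",np.round(s,4).tolist(),np.round(w,4).tolist(),"rows>=%.1f"%n)
def grab(n,tag):
    c=cam(n); im=vision.camera(n); cv2.imwrite(f"pics/{tag}.png",im); np.savez(f"pics/{tag}.npz",W=c[3],k=np.array(c[:3])); return c,im
def load(tag):
    d=np.load(f"pics/{tag}.npz"); return (*d['k'],d['W']),cv2.imread(f"pics/{tag}.png")
E
python3 - <<'E'
from h import *
print(T_tool().round(3))
delta([0.62,0.24,0.26],Rxy([1,0,0],[0,0,-1]))
delta([0.62,0.1,0.26],Rxy([0,-1,0],[0,0,-1]))
E
```

```text
[[ 0.954 -0.001  0.299  0.187]
 [-0.299 -0.002  0.954  0.596]
 [-0.    -1.    -0.002  0.236]
 [ 0.     0.     0.     1.   ]]
row [1.0399, -0.048, -0.4201] [0.0005, -0.0967, -0.0002] rows>=9.0
row [1.1236, -0.0476, -0.6872] [0.0005, 0.4033, 0.0003] rows>=10.5
```

```bash
python3 -m crank '[[0.98,-0.06,-0.4,0,-0.097,0,1],[0.98,-0.06,-0.4,0,-0.097,0,1],[0.98,-0.06,-0.4,0,-0.097,0,1],[0.98,-0.06,-0.4,0,-0.097,0,1],[0.98,-0.06,-0.4,0,-0.097,0,1],[0.98,-0.06,-0.4,0,-0.097,0,1],[0.98,-0.06,-0.4,0,-0.097,0,1],[0.98,-0.06,-0.4,0,-0.097,0,1],[0.98,-0.06,-0.4,0,-0.097,0,1],[0.98,-0.06,-0.4,0,-0.097,0,1]]'
python3 - <<'E'
from h import *
print(robot.get_obs()['q'].round(3))
grab("wrist","w1")
E
```

```text
time: 1.4
position: [0.5967, 0.2567, 0.266]
tool_rot: [0.707, -0.001, 0.001, -0.707]
ft_force: [0.6, 0.8, -1.4]
grip_width: 0.0868
[ 0.235  0.532  1.334 -0.     1.275 -1.333]
```

View pics/w1.png

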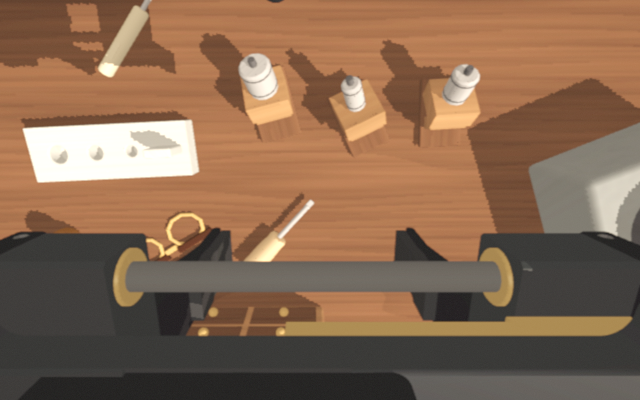

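```bash
python3 -m crank '[[-0.04,0.18,0.08,0,0,0,1],[-0.04,0.18,0.08,0,0,0,1],[-0.04,0.18,0.08,0,0,0,1],[-0.04,0.18,0.08,0,0,0,1]]'
python3 - <<'E'
from h import *
print(robot.get_obs()['position'])
c,im=grab("wrist","w2")
_,a=load("w1")
cv2.imwrite("pics/w2c.png",cv2.resize(im[0:240],(800,300)))
cv2.imwrite("pics/w1c.png",cv2.resize(a[30:170,220:500],(800,400),interpolation=cv2.INTER_CUBIC))
E
```

```text
time: 1.95
position: [0.5751, 0.2997, 0.1779]
tool_rot: [-0.707, -0.002, 0.0, 0.707]
ft_force: [-0.6, -0.9, -0.1]
grip_width: 0.0871
[0.5750611  0.29965864 0.17793047]
```

View pics/w2.png

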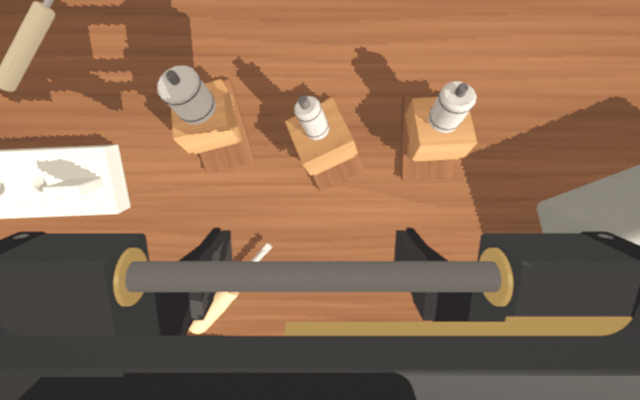

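View pics/w1c.png

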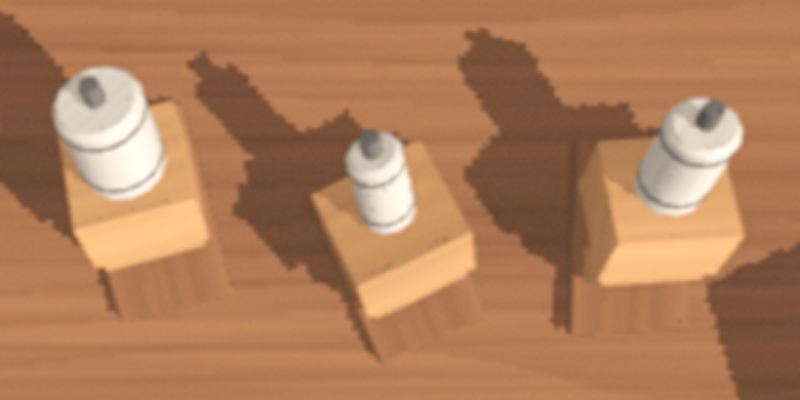

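Run:
```python
from h import *
for t,bs in [("w2",[(150,55),(275,85),(390,70)]),("w1",[(230,45),(325,65),(415,55)])]:
    c,im=load(t); o=[]
    for x,y in bs:
        w=100 if t=="w2" else 72
        cr=cv2.resize(im[y:y+int(w*1.25),x:x+w],(264,330),interpolation=cv2.INTER_CUBIC)
        for k in range(0,w,10):
            X=int(k*264/w); cv2.line(cr,(X,0),(X,4),(0,0,255)); cv2.putText(cr,str(x+k)[-2:],(X,12),0,.3,(0,0,255))
            cv2.line(cr,(0,X),(4,X),(0,0,255)); cv2.putText(cr,str(y+k),(4,X+4),0,.3,(0,0,255))
        o.append(cr)
    cv2.imwrite(f"pics/{t}z.png",np.hstack(o))
```

```text
(no output)
```

View pics/w2z.png

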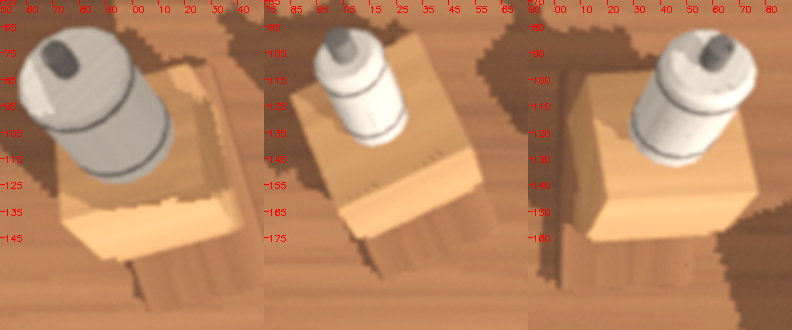

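View pics/w1z.png

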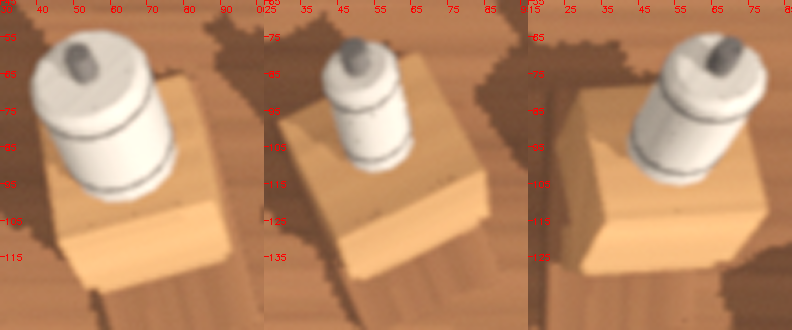

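Run:
```python
from h import *
c1,a=load("w1"); c2,b=load("w2")
def nib(im,x,y,w):
    cr=im[y:y+w,x:x+w].astype(int); g=cr.mean(2); sat=cr.max(2)-cr.min(2)
    m=((g<150)&(sat<28)).astype(np.uint8)
    n,l,s,ce=cv2.connectedComponentsWithStats(m); k=1+np.argmax(s[1:,4])
    return ce[k]+[x,y],s[k,4]
bx={'L':((241,52,20),(160,65,25)),'S':((340,70,20),(292,90,26)),'M':((460,60,22),(450,78,24))}
ridge={'L':[((245.5,110.7),(172.7,138.7)),((287.8,99.5),(238.3,128.1))],
'S':[((345.7,129.4),(303.4,164.5)),((385.3,111.6),(353.4,141))],
'M':[((436,114.5),(421.8,145)),((479.9,112.8),(476.7,142.7))]}
for k in 'LSM':
    n1,s1=nib(a,*bx[k][0]); n2,s2=nib(b,*bx[k][1]); print(k,n1.round(1),s1,n2.round(1),s2)
    N,e=tri([(c1,n1),(c2,n2)]); print(' nib',N.round(4),np.round(e,4))
    P=[tri([(c1,p),(c2,q)]) for p,q in ridge[k]]
    Z=[(plane(c1,p,.0565)+plane(c2,q,.0565))/2 for p,q in ridge[k]]
    print(' ridge',[x[0].round(4).tolist() for x in P],[np.round(x[1],4).tolist() for x in P])
    d=Z[1]-Z[0]; print(' planeridge',[z.round(4).tolist() for z in Z],np.linalg.norm(d).round(4))
    yaw=np.arctan2(-d[0],d[1]); ax=np.array([-np.sin(np.radians(35))*np.cos(yaw),-np.sin(np.radians(35))*np.sin(yaw),np.cos(np.radians(35))])
    mid=(Z[0]+Z[1])/2; fx=np.array([np.cos(yaw),np.sin(yaw),0])
    mouth=mid-fx*.01884; mouth[2]=.043
    print(' yaw',yaw.round(3),'nibpred',(mouth+ax*.038).round(4),'mouth from nib',(N-ax*.038).round(4))
```

```text
L [251.1  61.6] 69 [172.4  77.2] 165
 nib [0.4827 0.1965 0.0721] [0.0001 0.0001]
 ridge [[0.5288, 0.1852, 0.0566], [0.5199, 0.2289, 0.019]] [[0.0001, 0.0001], [0.0032, 0.0032]]
 planeridge [[0.5288, 0.1852, 0.0565], [0.519, 0.2345, 0.0565]] 0.0503
 yaw 0.197 nibpred [0.484  0.2019 0.0741] mouth from nib [0.5041 0.2007 0.041 ]
S [348.8  80.1] 60 [302.5 101.2] 89
 nib [0.4997 0.2913 0.074 ] [0.0003 0.0003]
 ridge [[0.5486, 0.291, 0.0614], [0.5301, 0.3316, 0.0603]] [[0.0004, 0.0004], [0.0002, 0.0002]]
 planeridge [[0.5491, 0.2912, 0.0565], [0.5303, 0.3323, 0.0565]] 0.0452
 yaw 0.43 nibpred [0.5028 0.2948 0.0741] mouth from nib [0.5196 0.3004 0.0428]
M [467.5  70.2] 72 [460.5  89.8] 124
 nib [0.4911 0.4079 0.0711] [0.0001 0.0001]
 ridge [[0.5338, 0.3891, 0.0508], [0.532, 0.4348, 0.0518]] [[0.0007, 0.0007], [0.0, 0.0]]
 planeridge [[0.5334, 0.3871, 0.0565], [0.5317, 0.4325, 0.0565]] 0.0454
 yaw 0.039 nibpred [0.492  0.4082 0.0741] mouth from nib [0.5129 0.4088 0.04  ]
```

```bash
cat >> h.py <<'E'
S35,C35=np.sin(np.radians(35)),np.cos(np.radians(35))
def axis(yaw): return np.array([-S35*np.cos(yaw),-S35*np.sin(yaw),C35])
def Rlean(yaw):
    ax=axis(yaw); return Rxy([np.cos(yaw),np.sin(yaw),0],-ax)
E
python3 - <<'E'
from h import *
c1,a=load("w1")
Z=[plane(c1,p,.0565) for p in [(245.5,110.7),(287.8,99.5)]]; d=Z[1]-Z[0]; print(Z,np.linalg.norm(d),np.arctan2(-d[0],d[1]))
yaw=.23; N=np.array([.4827,.1965,.073]); m=N-axis(yaw)*.038; print(m)
delta(m+axis(yaw)*(.017+.09),Rlean(yaw))
E
```

```text
[array([0.52888571, 0.18521707, 0.0565    ]), array([0.51771617, 0.23006187, 0.0565    ])] 0.04621487208825374 0.24410427547934704
[0.50392194 0.20146898 0.04187222]
row [-0.2639, 0.097, -0.2236] [0.022, -0.0705, -0.1924] rows>=3.5
```

```bash
python3 -m crank '[[-0.264,0.097,-0.224,0.022,-0.073,-0.193,1],[-0.264,0.097,-0.224,0.022,-0.073,-0.193,1],[-0.264,0.097,-0.224,0.022,-0.073,-0.193,1],[-0.264,0.097,-0.224,0.022,-0.073,-0.193,1],[-0.264,0.097,-0.224,0.022,-0.073,-0.193,1]]'
python3 - <<'E'
from h import *
c,im=grab("wrist","w3"); print(T_tool().round(4)); print(robot.get_obs()['q'].round(2))
E
```

```text
time: 2.62
position: [0.4496, 0.2004, 0.1694]
tool_rot: [-0.663, -0.264, -0.107, 0.692]
ft_force: [0.7, 0.6, -0.6]
grip_width: 0.087
[[ 0.8294  0.5118 -0.224   0.4569]
 [ 0.2016  0.0998  0.9744  0.202 ]
 [ 0.5211 -0.8533 -0.0204  0.174 ]
 [ 0.      0.      0.      1.    ]]
[ 0.19  0.4   2.19  0.19  0.   -1.8 ]
```

View pics/w3.png

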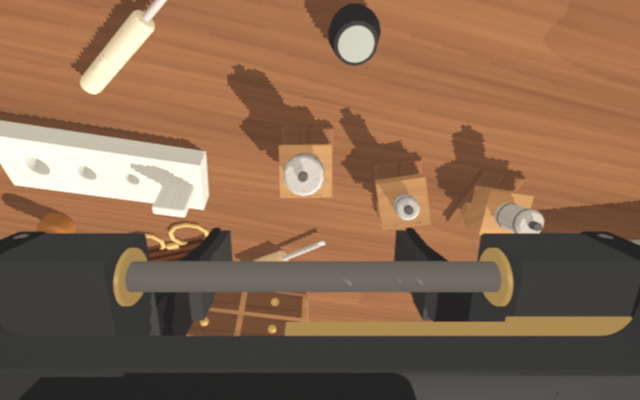

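Run:
```python
from h import *
o=robot.get_obs();print(o['q'].round(3),o['position'])
c,im=load("w3"); c1,_=load("w1"); c2,_=load("w2")
cr=im[130:240,260:560]; cv2.imwrite("pics/w3z.png",cv2.resize(cr,(800,293),interpolation=cv2.INTER_CUBIC))
for k,a,b,d in [('L',(251.1,61.6),(172.4,77.2),(302.5,176.5))]:
    for P in (tri([(c1,a),(c2,b),(c,d)]),tri([(c1,a),(c,d)])): print(k,P[0].round(4),np.round(P[1],4))
```

```text
[ 1.920e-01  3.980e-01  2.194e+00  1.870e-01  1.000e-03 -1.798e+00] [0.45691554 0.20203582 0.17395014]
L [0.483  0.1973 0.0749] [0.0004 0.0003 0.0001]
L [0.4829 0.1971 0.0752] [0.0002 0.0002]
```

View pics/w3z.png

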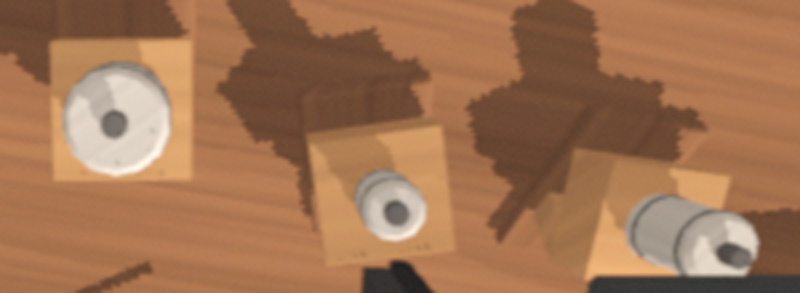

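Run:
```python
from h import *
c,im=load("w3"); c1,_=load("w1"); c2,_=load("w2")
for k,a,b,d in [('S',(348.8,80.1),(302.5,101.2),(408.5,209.5)),('M',(467.5,70.2),(460.5,89.8),(536.7,226))]:
    P=tri([(c1,a),(c2,b),(c,d)]); print(k,P[0].round(4),np.round(P[1],4))
yaw=.24; N=np.array([.483,.197,.0745]); m=N-axis(yaw)*.038; print(m)
delta(m+axis(yaw)*(.017+.045),Rlean(yaw))
delta(m+axis(yaw)*(.017),Rlean(yaw))
```

```text
S [0.4996 0.2916 0.0739] [0.0004 0.0004 0.0005]
M [0.491  0.4066 0.0754] [0.0007 0.0005 0.0012]
[0.50417119 0.20218094 0.04337222]
row [-0.0654, 0.1475, -0.0186] [0.0079, -0.0002, -0.02] rows>=1.3
row [-0.0598, 0.2373, -0.0164] [0.0079, -0.0002, -0.02] rows>=2.0
```

```bash
python3 -m crank '[[-0.065,0.147,-0.018,0.008,0,-0.02,1],[-0.065,0.147,-0.018,0.008,0,-0.02,1],[-0.065,0.147,-0.018,0.008,0,-0.02,1]]'
python3 - <<'E'
from h import *
print(robot.get_obs()['q'].round(3))
yaw=.24; m=np.array([.5042,.2022,.0432])
delta(m+axis(yaw)*(.017+.045),Rlean(yaw))
delta(m+axis(yaw)*(.017),Rlean(yaw))
c,im=grab("wrist","w4")
E
```

```text
time: 3.05
position: [0.4984, 0.214, 0.1427]
tool_rot: [-0.662, -0.264, -0.106, 0.693]
ft_force: [-0.3, 0.2, -0.4]
grip_width: 0.0872
[ 1.990e-01  5.020e-01  2.107e+00  5.270e-01  1.000e-03 -2.131e+00]
row [-0.1058, 0.0515, -0.0249] [0.0064, -0.0006, -0.0256] rows>=1.0
row [-0.0985, 0.1412, -0.023] [0.0064, -0.0006, -0.0256] rows>=1.4
```

View pics/w4.png

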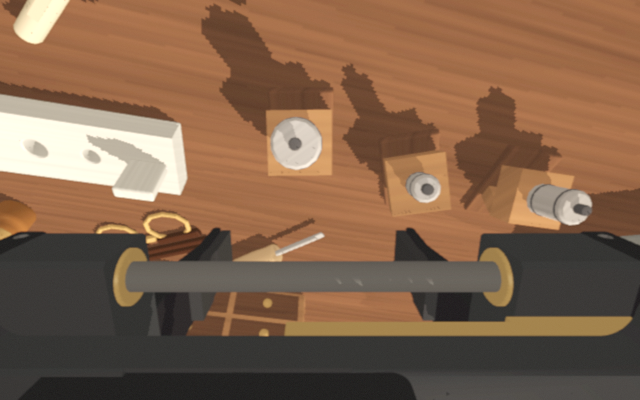

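```bash
cat > fk.py <<'E'
from h import *
D=[([.52845,1.43391,1.18139],[.18664,.59574,.23558])]
o=robot.get_obs(); print(o['q'].round(4),o['position'].round(4))
D+=[([.532,1.334,1.275],[.5967,.2567,.266]),([.398,2.194,.001],[.45692,.20204,.17395]),(o['q'][[1,2,4]],o['position'])]
A=[];b=[]
for q,p in D:
    s,c=np.sin,np.cos; q2=q[0];q23=q2+q[1];qq=q23+q[2]
    A+= [[1,0,s(q2),s(q23),c(q23),s(qq)],[0,1,c(q2),c(q23),-s(q23),c(qq)]]; b+=[np.hypot(p[0],p[1]),p[2]]
x,res,rk,_=np.linalg.lstsq(np.array(A),np.array(b),rcond=None); print(x.round(4),res,rk, (np.array(A)@x-b).round(4))
E
python3 fk.py
```

```text
[ 1.9900e-01  5.0210e-01  2.1083e+00  5.3000e-01  1.5000e-03 -2.1335e+00] [0.4979 0.2139 0.1426]
[0.016  0.2759 0.5801 0.3885 0.1119 0.2898] [9.08535543e-08] 6 [-0.     -0.0001  0.      0.0001 -0.0001 -0.0002  0.0001  0.0002]
```

```bash
cat > ik.py <<'E'
import numpy as np
from scipy.optimize import fsolve
a0,h,L1,L2,e,L3=[0.016,0.2759,0.5801,0.3885,0.1119,0.2898]
def ik(r,z,lean):
    g=np.pi-np.radians(lean)
    def f(q):
        q23=q[0]+q[1]
        return [a0+L1*np.sin(q[0])+L2*np.sin(q23)+e*np.cos(q23)+L3*np.sin(g)-r,h+L1*np.cos(q[0])+L2*np.cos(q23)-e*np.sin(q23)+L3*np.cos(g)-z]
    q,i,ok,m=fsolve(f,[.5,1.9],full_output=1); return q.round(2),round(g-q.sum(),3),ok
if __name__=="__main__":
    for n,x,y,z in [("L",.494,.200,.058),("S",.511,.297,.058),("M",.503,.408,.058)]:
        for lean in(35,25,15):
            print(n,lean,[ik(np.hypot(x,y)-t*.574,z+t*.82,lean) for t in(0,.03,.06)])
E
python3 ik.py
```

```text
L 35 [(array([0.76, 2.22]), np.float64(-0.451), 1), (array([0.69, 2.26]), np.float64(-0.421), 1), (array([0.62, 2.29]), np.float64(-0.381), 1)]
L 25 [(array([0.69, 2.11]), np.float64(-0.091), 1), (array([0.62, 2.14]), np.float64(-0.058), 1), (array([0.55, 2.17]), np.float64(-0.016), 1)]
L 15 [(array([0.66, 1.99]), np.float64(0.23), 1), (array([0.6 , 2.02]), np.float64(0.262), 1), (array([0.53, 2.05]), np.float64(0.301), 1)]
S 35 [(array([0.75, 2.08]), np.float64(-0.3), 1), (array([0.69, 2.12]), np.float64(-0.274), 1), (array([0.62, 2.15]), np.float64(-0.241), 1)]
S 25 [(array([0.71, 1.97]), np.float64(0.035), 1), (array([0.64, 2.  ]), np.float64(0.062), 1), (array([0.58, 2.03]), np.float64(0.096), 1)]
S 15 [(array([0.7 , 1.84]), np.float64(0.342), 1), (array([0.64, 1.88]), np.float64(0.367), 1), (array([0.58, 1.91]), np.float64(0.399), 1)]
M 35 [(array([0.76, 1.94]), np.float64(-0.172), 1), (array([0.7 , 1.98]), np.float64(-0.15), 1), (array([0.64, 2.01]), np.float64(-0.123), 1)]
M 25 [(array([0.73, 1.82]), np.float64(0.147), 1), (array([0.68, 1.86]), np.float64(0.169), 1), (array([0.62, 1.89]), np.float64(0.196), 1)]
M 15 [(array([0.74, 1.7 ]), np.float64(0.445), 1), (array([0.68, 1.73]), np.float64(0.466), 1), (array([0.62, 1.77]), np.float64(0.491), 1)]
```

```bash
cat >> h.py <<'E'
def Rl(yaw,lean):
    l=np.radians(lean); ax=np.array([-np.sin(l)*np.cos(yaw),-np.sin(l)*np.sin(yaw),np.cos(l)]); return Rxy([np.cos(yaw),np.sin(yaw),0],-ax)
def grasp_tcp(m,yaw,back=0,lean=15,g=.024):
    Rt=Rl(yaw,lean); return m+axis(yaw)*(g+back)+Rt[:,1]*.005, Rt
E
python3 - <<'E'
from h import *
yaw=.24; m=np.array([.5042,.2022,.0432])
for b in (.06,0): p,Rt=grasp_tcp(m,yaw,b); print(p); delta(p,Rt)
E
```

```text
[0.45865753 0.191055   0.10717914]
row [-0.1109, 0.0177, -0.0256] [0.0062, -0.0017, 0.0852] rows>=1.4
[0.49208573 0.19923543 0.05803002]
row [-0.1011, 0.1373, -0.0232] [0.0062, -0.0017, 0.0852] rows>=1.4
```

```bash
python3 -m crank '[[-0.111,0.018,-0.025,0.006,-0.002,0.085,1],[-0.111,0.018,-0.025,0.006,-0.002,0.085,1],[-0.111,0.018,-0.025,0.006,-0.002,0.085,1]]'
python3 - <<'E'
from h import *
yaw=.24; m=np.array([.5042,.2022,.0432])
print(robot.get_obs()['q'].round(3))
for b in (.06,0): p,Rt=grasp_tcp(m,yaw,b); delta(p,Rt)
c,im=grab("wrist","w5")
E
```

```text
time: 3.48
position: [0.4591, 0.191, 0.1073]
tool_rot: [-0.685, -0.177, -0.009, 0.706]
ft_force: [-0.4, 1.0, -0.2]
grip_width: 0.0876
[ 0.157  0.53   2.055  0.069  0.293 -1.718]
row [-0.0009, 0.0, 0.0003] [0.0006, 0.0003, 0.001] rows>=0.0
row [0.0397, 0.1129, 0.0005] [0.0006, 0.0003, 0.001] rows>=1.0
```

View pics/w5.png

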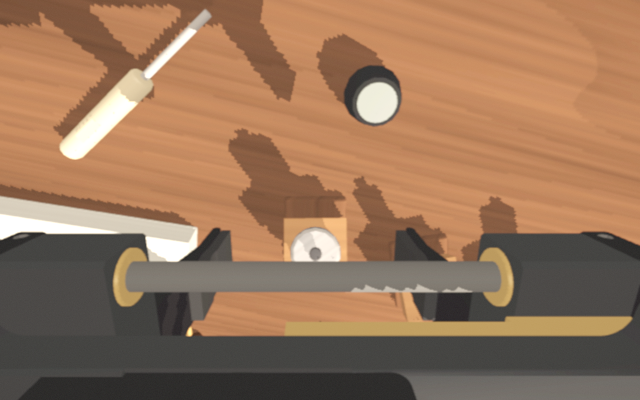

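```bash
python3 -m crank '[[0.02,0.0565,0,0,0,0,0.6],[0.03,0.0847,0,0,0,0.001,0.6],[0.0395,0.113,0,0,0,0.001,0.6],[0.0395,0.113,0,0,0,0.001,0.6],[0.0395,0.113,0,0,0,0.001,-1],[0.0395,0.113,0,0,0,0.001,-1],[0.0395,0.113,0,0,0,0.001,-1],[0.0395,0.113,0,0,0,0.001,-1]]' 30
python3 - <<'E'
from h import *
o=robot.get_obs(); print(o['position'],o['grip_width'],o['ft_force'])
E
```

```text
time: 4.53
position: [0.4875, 0.199, 0.0565]
tool_rot: [-0.686, -0.174, -0.005, 0.707]
ft_force: [0.3, -0.6, 0.1]
grip_width: 0.0377
[0.48745749 0.19900767 0.05647528] 0.03766927933864317 [ 0.31838528 -0.56245679  0.0970205 ]
```

```bash
python3 -m crank '[[0,0,0,0,0,0,-1],[0,0,0,0,0,0,-1],[0,0,0,0,0,0,-1]]' 30
python3 - <<'E'
from h import *
o=robot.get_obs(); print(o['position'],o['grip_width'],o['ft_force'],o['q'].round(3),o['joint_torque'].round(1))
yaw=.24; m=np.array([.5042,.2022,.0432])
p,Rt=grasp_tcp(m,yaw,0); delta(p,Rt)
E
```

```text
time: 4.9
position: [0.4875, 0.199, 0.0564]
tool_rot: [-0.686, -0.174, -0.005, 0.707]
ft_force: [-0.1, -0.1, 3.5]
grip_width: 0.0313
[0.48747936 0.19901318 0.05635544] 0.03128819439809018 [-0.10368241 -0.08357656  3.50377901] [ 0.165  0.66   2.001  0.082  0.227 -1.725] [ -0.2 -36.   -5.3  -0.   -0.8  -0. ]
row [0.0096, -0.001, -0.0018] [0.0002, 0.0005, -0.0023] rows>=0.1
```

Run:
```python
from h import *
yaw=.24; m=np.array([.5042,.2022,.0432]); T=T_tool()
f=m-axis(yaw)*.018
ft=T[:3,:3].T@(f-T[:3,3]); at=T[:3,:3].T@axis(yaw); print('foot_tool',ft.round(4),'axis_tool',at.round(4))
np.savez('L.npz',f=ft,a=at)
print('pull .06',(at*.06/.5).round(4))
```

```text
foot_tool [ 0.0194  0.0339 -0.0009] axis_tool [-0.3489 -0.9371  0.    ]
pull .06 [-0.0419 -0.1125  0.    ]
```

```bash
python3 -m crank '[[-0.0105,-0.028,0,0,0,0,-1],[-0.021,-0.056,0,0,0,0,-1],[-0.042,-0.1125,0,0,0,0,-1],[-0.063,-0.169,0,0,0,0,-1],[-0.063,-0.169,0,0,0,0,-1]]' 30
python3 - <<'E'
from h import *
o=robot.get_obs(); print(o['position'],o['grip_width'],o['ft_force'],o['q'].round(3))
grab("wrist","w6"); c,im=grab("side","s6"); cv2.imwrite("pics/s6c.png",cv2.resize(im[100:260,180:400],(800,582),interpolation=cv2.INTER_CUBIC))
E
```

```text
time: 5.52
position: [0.4356, 0.1865, 0.1318]
tool_rot: [-0.686, -0.174, -0.005, 0.707]
ft_force: [0.2, -0.5, 0.5]
grip_width: 0.0312
[0.43562194 0.18654773 0.13177444] 0.03117492781991746 [ 0.15374757 -0.51791525  0.4587158 ] [ 0.155  0.457  2.086  0.062  0.344 -1.713]
```

View pics/w6.png

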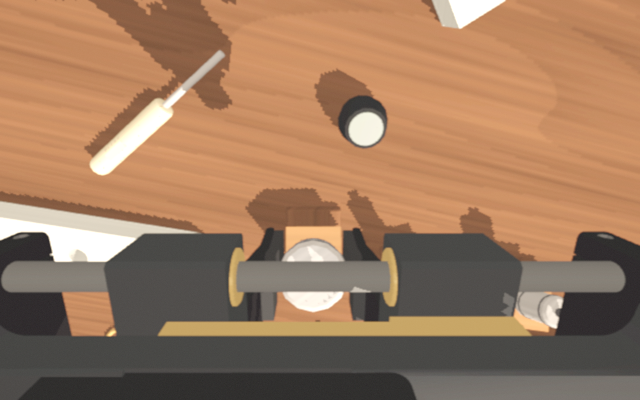

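View pics/s6c.png

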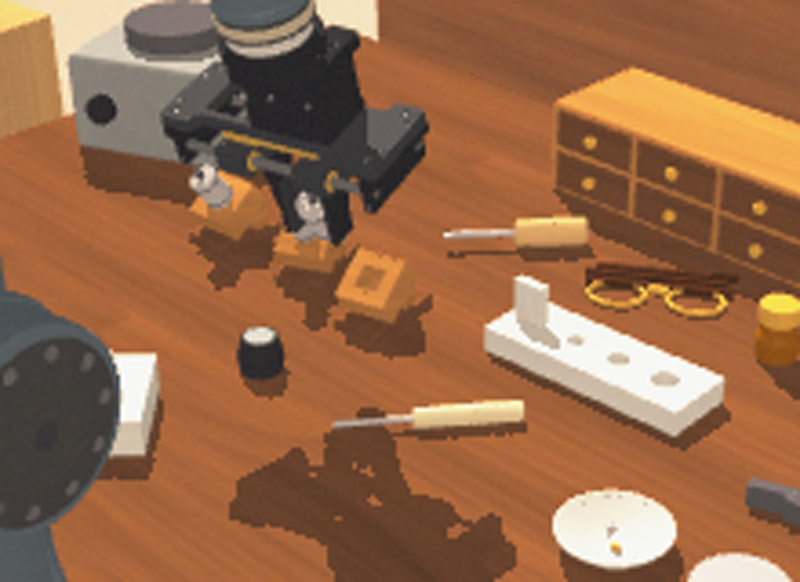

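Run:
```python
from h import *
c1,a=load("w1")
for p in [(59,154),(96.5,152.5),(132.5,151),(180,148)]: print(plane(c1,p,.022).round(4))
delta([.574,-.03,.26],Rxy([0,-1,0],[0,0,-1]))
cv2.imwrite("pics/w1t.png",cv2.resize(a[110:190,15:215],(800,320),interpolation=cv2.INTER_CUBIC))
```

```text
[ 0.5787 -0.0476  0.022 ]
[ 0.577  -0.0024  0.022 ]
[0.5754 0.0409 0.022 ]
[0.572  0.0979 0.022 ]
row [0.2218, -0.209, -0.4864] [-0.0734, 0.5733, 0.058] rows>=9.8
```

View pics/w1t.png

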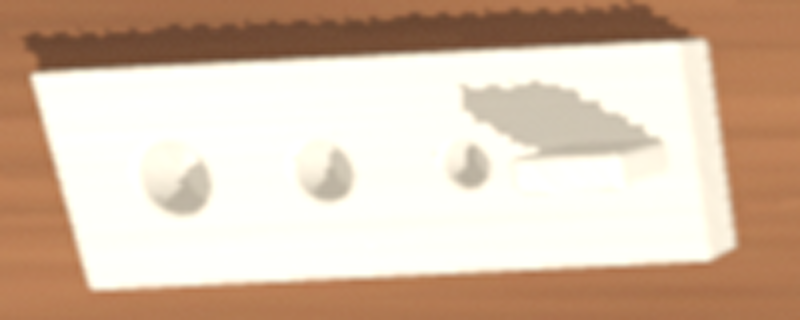

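```bash
python3 -m crank '[[0.03,-0.2,-0.05,-0.0734,0.5733,0.058,-1],[0.222,-0.209,-0.486,-0.0734,0.5733,0.058,-1],[0.222,-0.209,-0.486,-0.0734,0.5733,0.058,-1],[0.222,-0.209,-0.486,-0.0734,0.5733,0.058,-1],[0.222,-0.209,-0.486,-0.0734,0.5733,0.058,-1],[0.222,-0.209,-0.486,-0.0734,0.5733,0.058,-1],[0.222,-0.209,-0.486,-0.0734,0.5733,0.058,-1],[0.222,-0.209,-0.486,-0.0734,0.5733,0.058,-1],[0.222,-0.209,-0.486,-0.0734,0.5733,0.058,-1],[0.222,-0.209,-0.486,-0.0734,0.5733,0.058,-1]]' 30
python3 - <<'E'
from h import *
o=robot.get_obs(); print(o['position'],o['grip_width'],o['q'].round(3)); print(T_tool()[:3,:3].round(3))
grab("wrist","w7")
E
```

```text
time: 6.88
position: [0.5744, -0.0299, 0.2578]
tool_rot: [-0.5, 0.502, -0.5, 0.498]
ft_force: [0.1, 0.2, -1.0]
grip_width: 0.0309
[ 0.57441982 -0.02988454  0.25781594] 0.030859190832461282 [-0.246  0.437  1.533 -0.     1.175 -0.241]
[[-0.005 -0.004  1.   ]
 [-1.     0.001 -0.005]
 [-0.001 -1.    -0.004]]
```

View pics/w7.png

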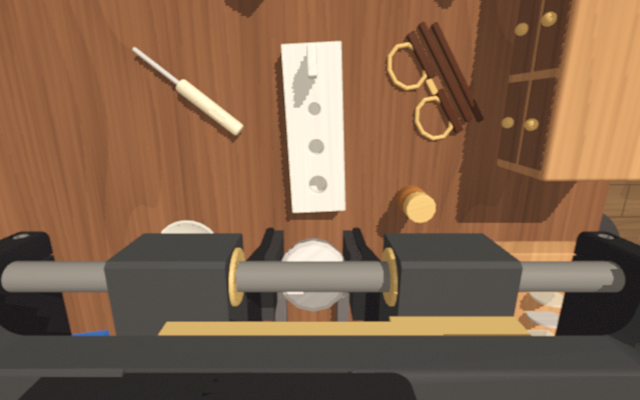

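Run:
```python
from h import *
c,im=load("w7"); cr=im[35:220,270:355]; cv2.imwrite("pics/w7t.png",cv2.resize(cr,None,fx=3.2,fy=3.2,interpolation=cv2.INTER_CUBIC))
g=cr.mean(2); hsv=cv2.cvtColor(cr,cv2.COLOR_BGR2HSV)
m=((hsv[...,1]<40)&(g<205)&(g>100)).astype(np.uint8)
n,l,s,ce=cv2.connectedComponentsWithStats(m)
for k in range(1,n):
    if s[k,4]>25: p=ce[k]+[270,35]; print(p.round(1),s[k,:5],plane(c,p,.022).round(4))
t=((hsv[...,1]<60)&(g>120)).astype(np.uint8)
n,l,s,ce=cv2.connectedComponentsWithStats(t);k=1+np.argmax(s[1:,4]); cn,_=cv2.findContours((l==k).astype(np.uint8),0,2)
r=cv2.minAreaRect(cn[0]); print(r); 
for p in cv2.boxPoints(r)+[270,35]: print(p,plane(c,p,.022).round(4))
```

```text
[302.   83.3] [ 22  21  25  52 631] [0.5621 0.0663 0.022 ]
[314.2 108.2] [ 38  67  13  13 123] [0.5755 0.0397 0.022 ]
[316.  145.9] [ 39 104  15  14 171] [ 0.5775 -0.0027  0.022 ]
[318.5 182.7] [ 39 141  18  16 189] [ 0.5803 -0.0466  0.022 ]
((42.926979064941406, 91.61577606201172), (170.51498413085938, 60.4110221862793), 88.5497817993164)
[280.5734148   42.15003967] [0.5396 0.1084 0.022 ]
[340.96508789  40.62113953] [0.6045 0.1095 0.022 ]
[345.28054047 211.08151245] [ 0.6132 -0.0824  0.022 ]
[284.88887024 212.6104126 ] [ 0.539  -0.0841  0.022 ]
```

View pics/w7t.png

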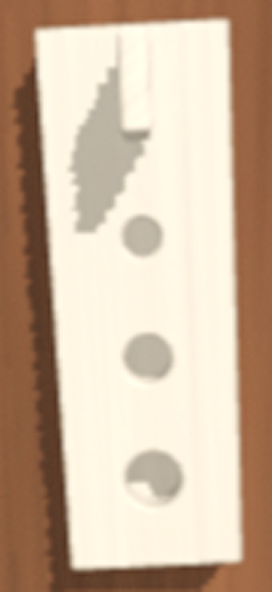

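```bash
cat >> h.py <<'E'
def place(tag,pocket,heading,depth):
    """tool pose so held punch is upright with foot 'depth' below pocket mouth (neg = above)"""
    d=np.load(tag+'.npz'); a=d['a']; f=d['f']
    # tool with R a = z, tool z axis horizontal
    z=np.array([0,0,1.]); h=np.array([np.cos(heading),np.sin(heading),0])
    # build frame in tool: a, and tool z made perp -> maps to h x ... 
    at=a/np.linalg.norm(a); zt=np.array([0,0,1.])-at*at[2]; zt/=np.linalg.norm(zt); xt=np.cross(at,zt)
    # at->z ; xt ... tool x~heading, tool z = x cross y ; y down => z = h x (-z)
    zw=np.cross(h,-z); xw=np.cross(z,zw)
    Rt=np.column_stack([z,zw,xw])@np.column_stack([at,zt,xt]).T
    p=np.array([pocket[0],pocket[1],pocket[2]-depth])-Rt@f
    return p,Rt
E
python3 - <<'E'
from h import *
c1,_=load("w1");c7,_=load("w7")
for p,q in [((59.3,154.3),(318.1,184.5)),((96.3,152.3),(316,145.9)),((132,151.3),(314.2,108.2))]:
    X=tri([(c1,p),(c7,q)]); print(X[0].round(4),np.round(X[1],4))
p,Rt=place('L',[.5794,-.048,.022],-1.527,-.03); print(p,Rt.round(2)); delta(p,Rt)
E
```

```text
[ 0.5797 -0.0496  0.0189] [0.0002 0.0002]
[ 0.5772 -0.0028  0.0215] [0.0003 0.0003]
[0.5757 0.0397 0.0211] [0.0002 0.0002]
[ 0.58000931 -0.04158957  0.09052648] [[ 0.04 -0.02  1.  ]
 [-0.94  0.35  0.04]
 [-0.35 -0.94  0.  ]]
row [0.0229, 0.3346, 0.0115] [-0.0019, -0.0164, 0.1132] rows>=2.7
```

```bash
python3 -m crank '[[0.023,0.2,0.011,-0.002,-0.0164,0.113,-1],[0.023,0.3,0.011,-0.002,-0.0164,0.113,-1],[0.023,0.33,0.011,-0.002,-0.0164,0.113,-1],[0.023,0.33,0.011,-0.002,-0.0164,0.113,-1],[0.023,0.33,0.011,-0.002,-0.0164,0.113,-1]]' 30
python3 - <<'E'
from h import *
o=robot.get_obs(); print(o['position'],o['grip_width'],o['q'].round(3))
p,Rt=place('L',[.5794,-.048,.022],-1.527,-.03); delta(p,Rt)
grab("wrist","w8")
for n,(x,y) in (("scene",(200,150)),("side",(290,130))):
    c,im=grab(n,n+"8"); cv2.imwrite(f"pics/{n}8c.png",cv2.resize(im[y:y+100,x:x+133],(798,600),interpolation=cv2.INTER_CUBIC))
E
```

```text
time: 7.55
position: [0.5802, -0.0412, 0.0951]
tool_rot: [-0.419, 0.568, -0.389, 0.592]
ft_force: [-0.4, 0.3, -0.7]
grip_width: 0.0318
[ 0.58022609 -0.04120717  0.09514369] 0.03181908891061575 [-0.424  0.711  1.613  0.373  1.015 -0.707]
row [0.0039, 0.0084, -0.0005] [0.0, 0.0031, 0.0007] rows>=0.1
```

View pics/scene8c.png

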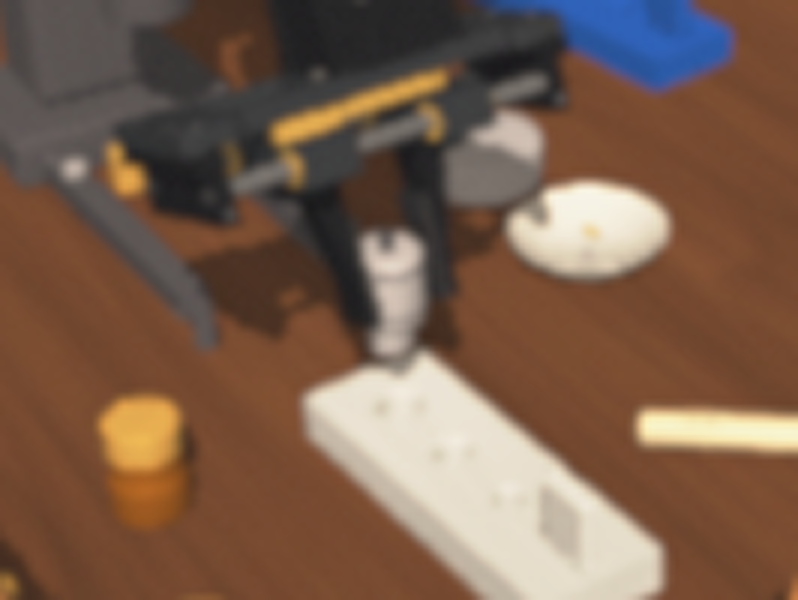

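View pics/side8c.png

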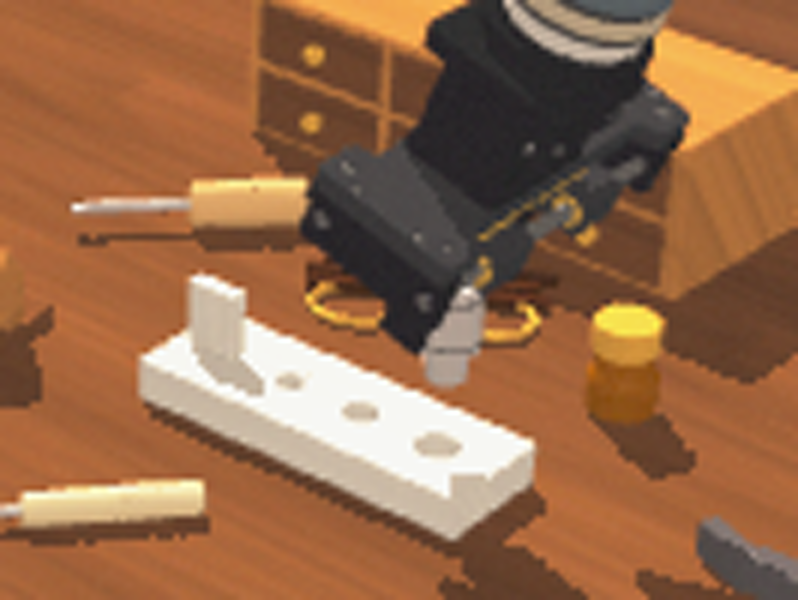

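View pics/w8.png

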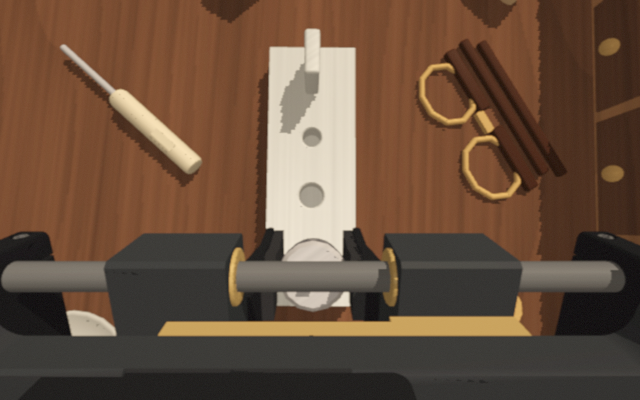

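Run:
```python
from h import *
T=T_tool(); d=np.load('L.npz'); f=T[:3,:3]@d['f']+T[:3,3]; a=T[:3,:3]@d['a']; print(f.round(4),a.round(3))
for n,(x,y) in (("scene",(200,150)),("side",(290,130))):
    c,im=load(n+"8"); cr=cv2.resize(im[y:y+100,x:x+133],(798,600),interpolation=cv2.INTER_CUBIC)
    h=np.array([1,0,0]);k=np.array([0,1,0])
    def circ(z,r,col):
        for t in np.linspace(0,2*np.pi,60):
            q=(proj(c,f+a*z+r*(h*np.cos(t)+k*np.sin(t)))-[x,y])*6; cv2.circle(cr,tuple(int(v) for v in q),1,col,-1)
    circ(0,.01,(0,0,255));circ(.018,.01,(0,255,0));circ(.018,.016,(0,255,0));circ(.052,.016,(255,0,0))
    cv2.imwrite(f"pics/{n}8o.png",cr)
```

```text
[ 0.5804 -0.0477  0.058 ] [-0.006  0.003  1.   ]
```

View pics/scene8o.png

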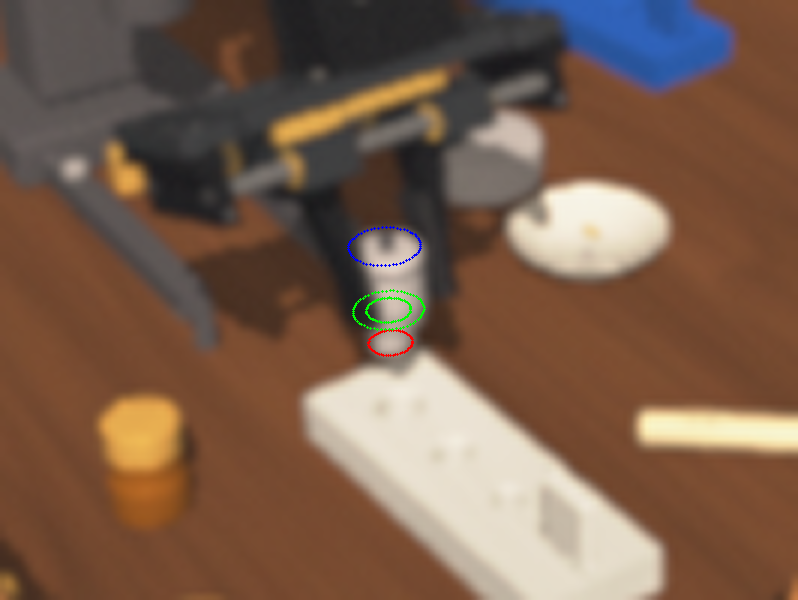

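View pics/side8o.png

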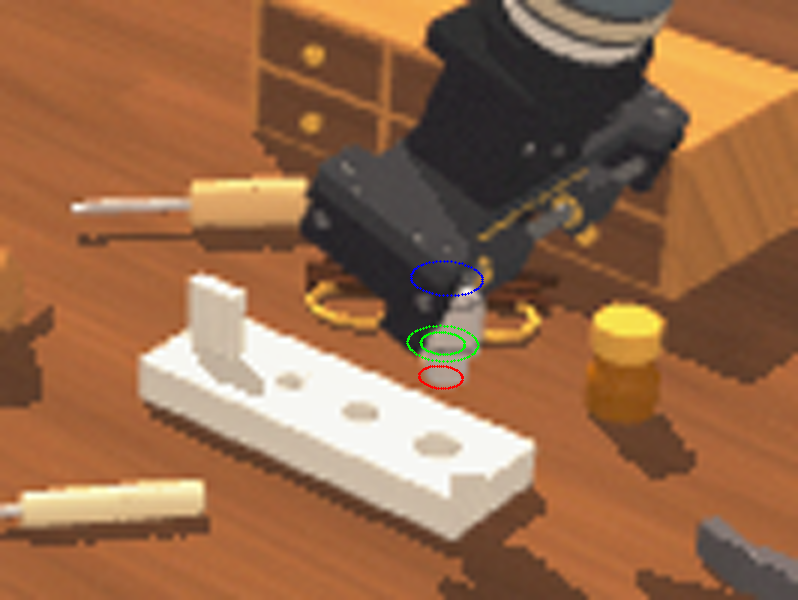

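Run:
```python
from h import *
for n,(x,y) in (("scene",(200,150)),("side",(290,130))):
    c,im=load(n+"8")
    for P in ([.5794,-.048,.022],[.5773,-.0026,.022],[.5755,.0403,.022]): print(n,((proj(c,P)-[x,y])*6).round(0))
```

```text
scene [397. 405.]
scene [451. 452.]
scene [505. 499.]
side [436. 444.]
side [358. 410.]
side [288. 379.]
```

```bash
python3 -m crank '[[0.004,0.0084,-0.0005,0,0.003,0,-1],[0.0195,0.05,-0.0005,0,0.003,0,-1],[0.0195,0.05,-0.0005,0,0.003,0,-1],[0.0195,0.05,-0.0005,0,0.003,0,-1]]' 30
python3 - <<'E'
from h import *
p,Rt=place('L',[.5794,-.048,.022],-1.527,-.008); delta(p,Rt)
E
```

```text
time: 8.2
position: [0.5795, -0.0417, 0.0681]
tool_rot: [-0.417, 0.572, -0.391, 0.589]
ft_force: [0.4, 0.2, -1.5]
grip_width: 0.0313
row [-0.0004, -0.0007, 0.0011] [0.0002, -0.0004, 0.0006] rows>=0.0
```

```bash
python3 -m crank '[[0.005,0.0125,0.001,0,0,0,-1],[0.009,0.0244,0.001,0,0,0,-1],[0.009,0.0244,0.001,0,0,0,-1]]' 30
python3 - <<'E'
from h import *
p,Rt=place('L',[.5794,-.048,.022],-1.527,.005); delta(p,Rt); print(robot.get_obs()['ft_force'])
E
```

```text
time: 8.57
position: [0.5795, -0.0417, 0.0543]
tool_rot: [-0.417, 0.572, -0.391, 0.588]
ft_force: [0.5, -0.1, -0.9]
grip_width: 0.031
row [-0.001, -0.0022, 0.001] [0.0005, -0.0005, 0.0005] rows>=0.0
[ 0.51066965 -0.09948416 -0.9321556 ]
```

```bash
python3 -m crank '[[0.004,0.011,0,0,0,0,-1],[0.0075,0.02,0,0,0,0,-1],[0.0075,0.02,0,0,0,0,-1]]' 30
python3 - <<'E'
from h import *
p,Rt=place('L',[.5794,-.048,.022],-1.527,.018); delta(p,Rt); print(robot.get_obs()['ft_force'])
for n,(x,y) in (("side",(290,130)),):
    c,im=grab(n,n+"9"); cv2.imwrite(f"pics/{n}9c.png",cv2.resize(im[y:y+100,x:x+133],(798,600),interpolation=cv2.INTER_CUBIC))
E
```

```text
time: 8.95
position: [0.5796, -0.0418, 0.0433]
tool_rot: [-0.417, 0.572, -0.391, 0.588]
ft_force: [-0.0, -0.3, -1.2]
grip_width: 0.0312
row [0.0003, 0.0016, 0.0009] [0.0005, -0.0005, 0.0005] rows>=0.0
[-0.01171211 -0.27790363 -1.24680445]
```

View pics/side9c.png

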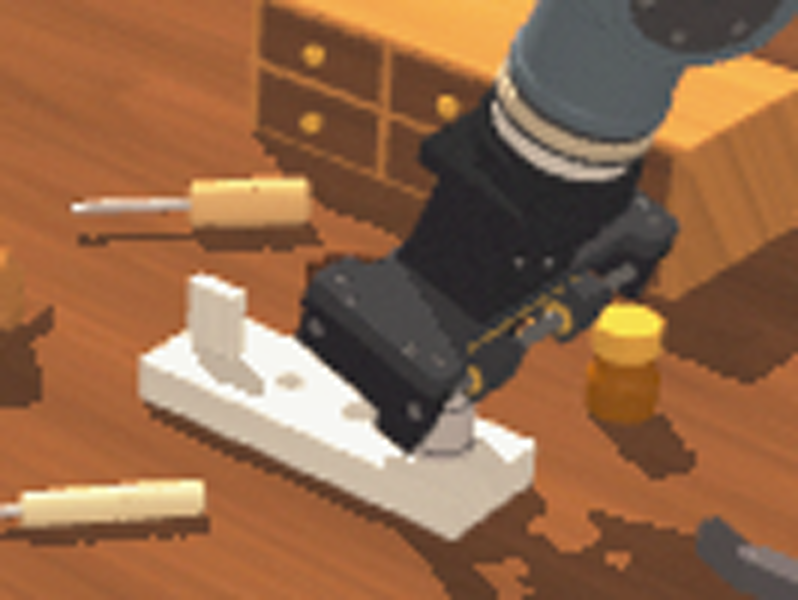

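```bash
python3 -m crank '[[0.0013,0.0035,0,0,0,0,-1],[0.0013,0.0035,0,0,0,0,-1],[0.0013,0.0035,0,0,0,0,0.3],[0.0013,0.0035,0,0,0,0,0.3],[0.0013,0.0035,0,0,0,0,0.3],[-0.03,-0.1,0,0,0,0,0.3],[-0.07,-0.19,0,0,0,0,0.5],[-0.1,-0.27,0,0,0,0,0.5],[-0.1,-0.27,0,0,0,0,0.5]]' 30
python3 - <<'E'
from h import *
print(robot.get_obs()['position'],robot.get_obs()['q'].round(2))
c,im=grab("wrist","w10")
for n,(x,y) in (("side",(290,130)),):
    c,im=grab(n,n+"10"); cv2.imwrite(f"pics/{n}10c.png",cv2.resize(im[y:y+100,x:x+133],(798,600),interpolation=cv2.INTER_CUBIC))
E
```

```text
time: 10.12
position: [0.582, -0.0424, 0.1912]
tool_rot: [-0.416, 0.569, -0.393, 0.59]
ft_force: [-0.4, -0.6, -1.4]
grip_width: 0.0646
[ 0.58199968 -0.04244409  0.19119097] [-0.42  0.57  1.55  0.34  1.2  -0.62]
```

View pics/side10c.png

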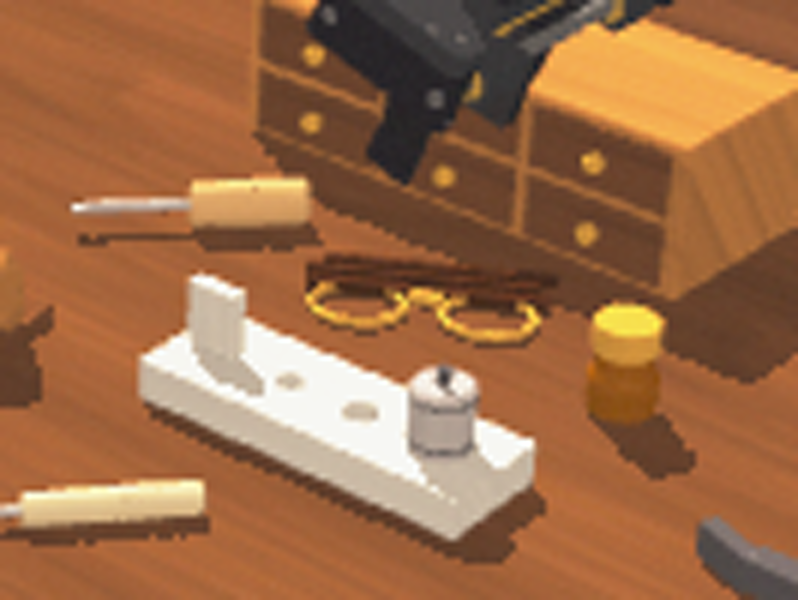

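View pics/w10.png

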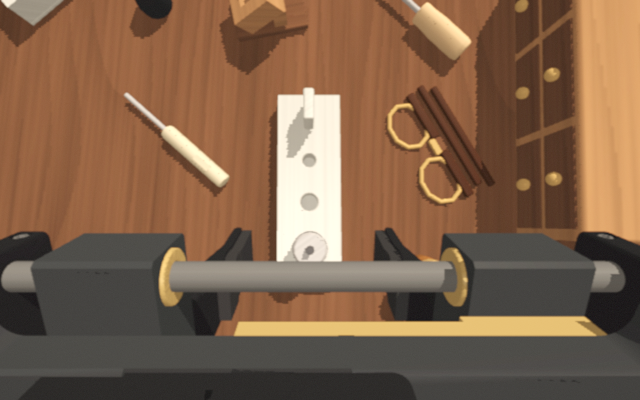

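Run:
```python
from h import *
yaw=.039; N=np.array([.491,.4072,.0741]); m=N-axis(yaw)*.038; print(m)
p,Rt=grasp_tcp(m,yaw,.12); print(p); delta(p,Rt)
```

```text
[0.51277933 0.40804982 0.04297222]
[0.43154024 0.40487989 0.15610049]
row [-0.8266, 0.3739, -0.2572] [-0.023, -0.5047, -0.1543] rows>=8.9
```

```bash
python3 -m crank '[[-0.827,0.374,-0.257,-0.023,-0.505,-0.154,1],[-0.827,0.374,-0.257,-0.023,-0.505,-0.154,1],[-0.827,0.374,-0.257,-0.023,-0.505,-0.154,1],[-0.827,0.374,-0.257,-0.023,-0.505,-0.154,1],[-0.827,0.374,-0.257,-0.023,-0.505,-0.154,1],[-0.827,0.374,-0.257,-0.023,-0.505,-0.154,1],[-0.827,0.374,-0.257,-0.023,-0.505,-0.154,1],[-0.827,0.374,-0.257,-0.023,-0.505,-0.154,1],[-0.827,0.374,-0.257,-0.023,-0.505,-0.154,1],[-0.827,0.374,-0.257,-0.023,-0.505,-0.154,1]]'
python3 - <<'E'
from h import *
print(robot.get_obs()['q'].round(2))
c,im=grab("wrist","w11")
yaw=.039; N=np.array([.491,.4072,.0741]); m=N-axis(yaw)*.038
p,Rt=grasp_tcp(m,yaw,.12); delta(p,Rt); print(proj(c,N),proj(c,m))
cv2.imwrite("pics/w11z.png",cv2.resize(im[100:240,220:420],(800,560),interpolation=cv2.INTER_CUBIC))
E
```

```text
time: 11.48
position: [0.4295, 0.4048, 0.1539]
tool_rot: [-0.7, -0.105, -0.076, 0.702]
ft_force: [0.1, -0.1, -0.7]
grip_width: 0.087
[ 0.64  0.54  1.74 -0.24  0.66 -0.8 ]
row [0.0027, -0.0027, 0.0006] [0.0002, -0.0002, -0.0014] rows>=0.0
[313.80344991 251.1766432 ] [313.70571788 247.85254681]
```

View pics/w11z.png

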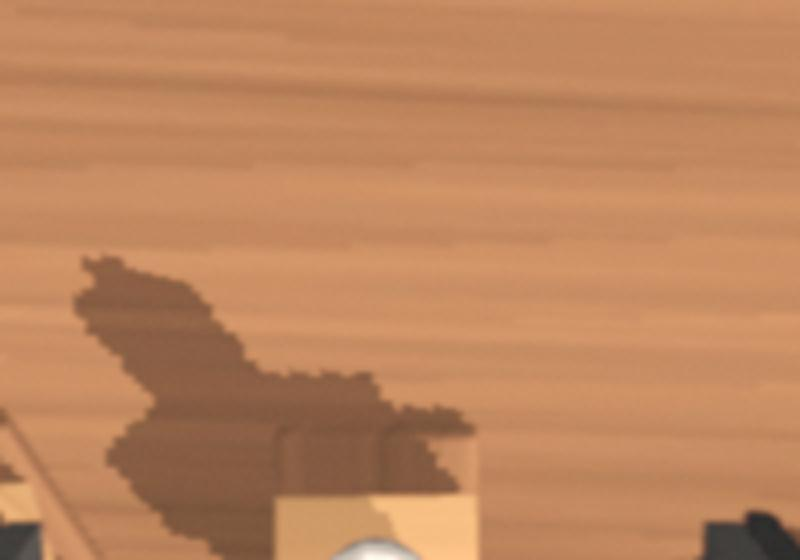

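Run:
```python
from h import *
c,im=load("w11")
cv2.imwrite("pics/w11z.png",cv2.resize(im[200:280,250:370],(800,533),interpolation=cv2.INTER_CUBIC))
```

```text
(no output)
```

View pics/w11z.png

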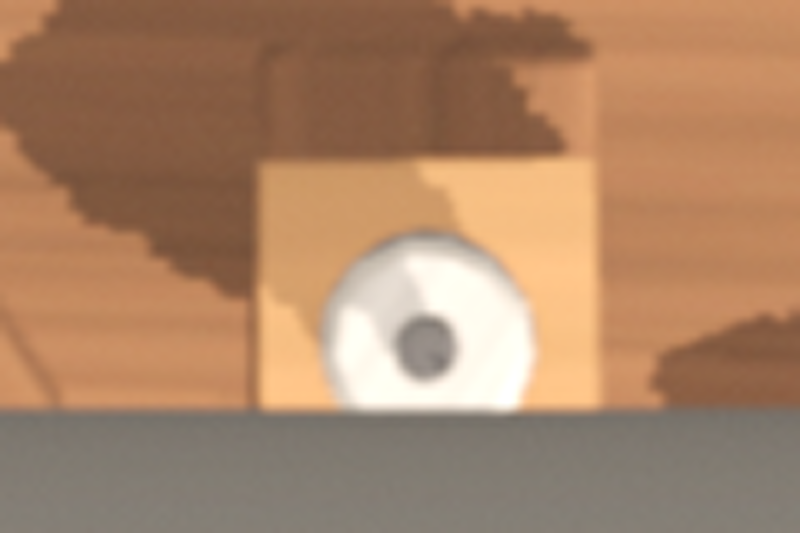

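Run:
```python
from h import *
yaw=.039; m=np.array([.5133,.4081,.0432])
for b in (.05,0): p,Rt=grasp_tcp(m,yaw,b); delta(p,Rt)
```

```text
row [0.0523, 0.1285, 0.0008] [0.0002, -0.0002, -0.0014] rows>=1.1
row [0.0869, 0.2223, 0.0009] [0.0002, -0.0002, -0.0014] rows>=1.9
```

```bash
python3 -m crank '[[0.0523,0.1285,0.001,0,0,-0.001,0.6],[0.07,0.176,0.001,0,0,-0.001,0.4],[0.087,0.222,0.001,0,0,-0.001,0.4],[0.087,0.222,0.001,0,0,-0.001,0.4],[0.087,0.222,0.001,0,0,-0.001,0.4],[0.087,0.222,0.001,0,0,-0.001,0.4]]'
python3 - <<'E'
from h import *
yaw=.039; m=np.array([.5133,.4081,.0432])
for b in (0,): p,Rt=grasp_tcp(m,yaw,b); delta(p,Rt)
print(robot.get_obs()['q'].round(3),robot.get_obs()['ft_force'])
E
```

```text
time: 12.28
position: [0.5026, 0.4085, 0.0614]
tool_rot: [-0.698, -0.107, -0.08, 0.703]
ft_force: [-0.3, 0.3, 0.3]
grip_width: 0.0612
row [-0.0051, 0.0056, -0.0016] [-0.0005, -0.0001, 0.0011] rows>=0.1
[ 0.57   0.74   1.659 -0.264  0.527 -0.825] [-0.25392573  0.29616848  0.34265687]
```

```bash
python3 -m crank '[[-0.005,0.0056,-0.0016,0,0,0.001,0.4],[-0.005,0.0056,-0.0016,0,0,0.001,0.4],[-0.005,0.0056,-0.0016,0,0,0.001,-1],[-0.005,0.0056,-0.0016,0,0,0.001,-1],[-0.005,0.0056,-0.0016,0,0,0.001,-1],[-0.005,0.0056,-0.0016,0,0,0.001,-1],[-0.005,0.0056,-0.0016,0,0,0.001,-1],[-0.005,0.0056,-0.0016,0,0,0.001,-1]]' 30
python3 - <<'E'
from h import *
yaw=.039; m=np.array([.5133,.4081,.0432])
for b in (0,): p,Rt=grasp_tcp(m,yaw,b); delta(p,Rt)
o=robot.get_obs(); print(o['ft_force'],o['grip_width'])
T=T_tool(); f=m-axis(yaw)*.018
ft=T[:3,:3].T@(f-T[:3,3]); at=T[:3,:3].T@axis(yaw); print('foot_tool',ft.round(4),'axis_tool',at.round(4))
np.savez('M.npz',f=ft,a=at); print((at*.09/.5).round(4))
E
```

```text
time: 13.28
position: [0.5011, 0.4078, 0.057]
tool_rot: [-0.699, -0.106, -0.078, 0.703]
ft_force: [0.3, 1.6, -1.0]
grip_width: 0.0252
row [0.0001, -0.0022, -0.0003] [-0.0004, 0.0001, -0.0001] rows>=0.0
[ 0.25226894  1.60568035 -0.99113709] 0.02519185495105695
foot_tool [ 0.0144  0.0334 -0.0002] axis_tool [-0.3422 -0.9396  0.0014]
[-0.0616 -0.1691  0.0003]
```

```bash
python3 -m crank '[[-0.0105,-0.0285,0,0,0,0,-1],[-0.0205,-0.0565,0,0,0,0,-1],[-0.041,-0.1125,0,0,0,0,-1],[-0.0616,-0.169,0,0,0,0,-1],[-0.05,-0.26,0,0,0,0,-1],[-0.05,-0.26,0,0,0,0,-1]]' 30
python3 - <<'E'
from h import *
o=robot.get_obs(); print(o['position'],o['grip_width'],o['ft_force'])
p,Rt=place('M',[.5773,-.0026,.022],-1.527,-.06); print(p); delta(p,Rt)
E
```

```text
time: 14.02
position: [0.4438, 0.4064, 0.1808]
tool_rot: [-0.697, -0.108, -0.08, 0.704]
ft_force: [-0.6, 1.0, -0.5]
grip_width: 0.0249
[0.44382178 0.40643857 0.18075577] 0.024921672280448066 [-0.60801443  1.04672279 -0.51429721]
[ 5.77351576e-01 -4.79562441e-04  1.18289009e-01]
row [0.1934, 0.1783, -0.8247] [0.0197, 0.5051, 0.1524] rows>=8.9
```

```bash
python3 -m crank '[[0.08,0.02,-0.2,0.0197,0.505,0.1524,-1],[0.193,0.178,-0.825,0.0197,0.505,0.1524,-1],[0.193,0.178,-0.825,0.0197,0.505,0.1524,-1],[0.193,0.178,-0.825,0.0197,0.505,0.1524,-1],[0.193,0.178,-0.825,0.0197,0.505,0.1524,-1],[0.193,0.178,-0.825,0.0197,0.505,0.1524,-1],[0.193,0.178,-0.825,0.0197,0.505,0.1524,-1],[0.193,0.178,-0.825,0.0197,0.505,0.1524,-1],[0.193,0.178,-0.825,0.0197,0.505,0.1524,-1],[0.193,0.178,-0.825,0.0197,0.505,0.1524,-1]]' 30
python3 - <<'E'
from h import *
o=robot.get_obs(); print(o['q'].round(2))
for dpt in(-.03,-.008): p,Rt=place('M',[.5773,-.0026,.022],-1.527,dpt); delta(p,Rt)
c,im=grab("wrist","w12")
cv2.imwrite("pics/w12z.png",cv2.resize(im[100:240,220:420],(800,560),interpolation=cv2.INTER_CUBIC))
E
```

```text
time: 15.28
position: [0.5749, -0.0032, 0.1139]
tool_rot: [-0.42, 0.571, -0.393, 0.585]
ft_force: [0.5, 0.2, -0.4]
grip_width: 0.0248
[-0.36  0.67  1.64  0.37  1.02 -0.63]
row [0.0125, 0.0499, 0.0055] [0.0023, -0.0012, 0.0013] rows>=0.4
row [0.0273, 0.0913, 0.0058] [0.0023, -0.0012, 0.0013] rows>=0.8
```

View pics/w12.png

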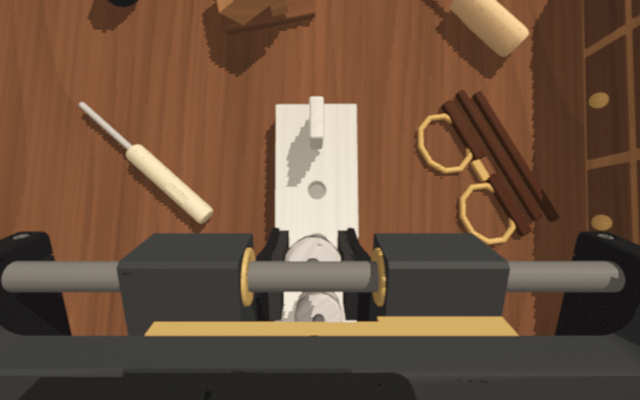

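```bash
python3 - <<'E'
from h import *
c,im=load("w12"); print(proj(c,[.5755,.0403,.022]))
E
python3 -m crank '[[0.027,0.091,0.006,0.0023,-0.0012,0.0013,-1],[0.027,0.091,0.006,0.0023,-0.0012,0.0013,-1],[0.027,0.091,0.006,0.0023,-0.0012,0.0013,-1],[0.027,0.091,0.006,0.0023,-0.0012,0.0013,-1]]'
python3 - <<'E'
from h import *
for dpt in(-.008,.005): p,Rt=place('M',[.5773,-.0026,.022],-1.527,dpt); delta(p,Rt)
for n,(x,y) in (("side",(290,130)),):
    c,im=grab(n,n+"12"); cv2.imwrite(f"pics/{n}12c.png",cv2.resize(im[y:y+100,x:x+133],(798,600),interpolation=cv2.INTER_CUBIC))
E
```

```text
[316.72114154 188.38114627]
time: 15.82
position: [0.5793, 0.0005, 0.0689]
tool_rot: [-0.418, 0.568, -0.394, 0.59]
ft_force: [0.1, 0.2, -0.3]
grip_width: 0.025
row [0.0034, 0.0044, -0.0041] [-0.0012, 0.0008, 0.0004] rows>=0.1
row [0.0123, 0.0288, -0.0043] [-0.0012, 0.0008, 0.0004] rows>=0.3
```

View pics/side12c.png

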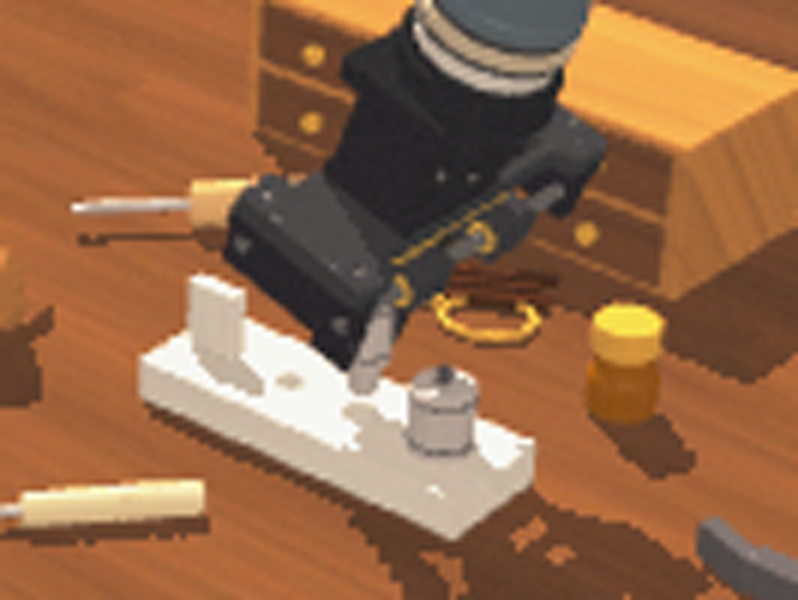

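```bash
cat >> h.py <<'E'
def overlay(tag,key,rad,x,y,w,out,grabit=None):
    if grabit: c,im=grab(grabit,tag)
    else: c,im=load(tag)
    T=T_tool(); d=np.load(key+'.npz'); f=T[:3,:3]@d['f']+T[:3,3]; a=T[:3,:3]@d['a']; print('foot',f.round(4),a.round(3))
    s=798/w; cr=cv2.resize(im[y:y+int(w*.75),x:x+w],None,fx=s,fy=s,interpolation=cv2.INTER_CUBIC); raw=cr.copy()
    u=np.cross(a,[1,0,0]);u/=np.linalg.norm(u);v=np.cross(a,u)
    for z,r,col in((0,rad,(0,0,255)),(.018,rad,(0,255,0)),(.018,rad+(.004 if rad<.007 else .005 if rad<.009 else .006),(0,255,0)),(.052,rad+(.004 if rad<.007 else .005 if rad<.009 else .006),(255,0,0))):
        for t in np.linspace(0,2*np.pi,60):
            q=(proj(c,f+a*z+r*(u*np.cos(t)+v*np.sin(t)))+.5-[x,y])*s; cv2.circle(cr,tuple(int(k) for k in q),1,col,-1)
    cv2.imwrite(out,np.hstack([raw[:,200:600],cr[:,200:600]]))
E
python3 - <<'E'
from h import *
overlay("side12","M",.008,325,172,50,"pics/side12o.png")
E
```

```text
foot [ 0.5794 -0.0018  0.0326] [-0.004  0.001  1.   ]
```

View pics/side12o.png

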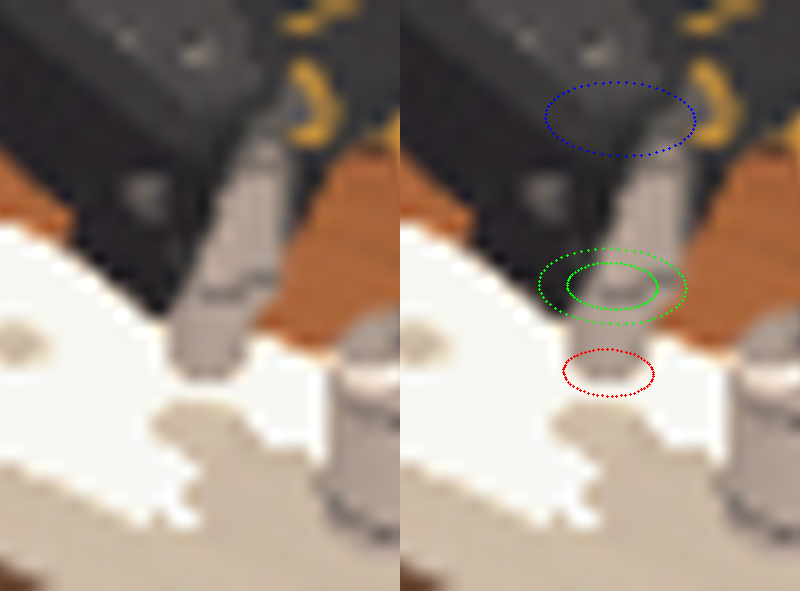

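```bash
python3 -m crank '[[0.0034,0.0044,-0.0041,-0.0012,0.0008,0.0004,-1],[0.0034,0.0044,-0.0041,-0.0012,0.0008,0.0004,-1],[0.0034,0.0044,-0.0041,-0.0012,0.0008,0.0004,-1]]'
python3 - <<'E'
from h import *
for dpt in(-.008,.005,.016): p,Rt=place('M',[.5773,-.0026,.022],-1.527,dpt); delta(p,Rt)
E
```

```text
time: 16.25
position: [0.5764, -0.0006, 0.0648]
tool_rot: [-0.418, 0.571, -0.392, 0.588]
ft_force: [-0.6, -0.3, -0.9]
grip_width: 0.0253
row [-0.0012, -0.0028, 0.0018] [0.0007, -0.0006, -0.0004] rows>=0.0
row [0.0077, 0.0216, 0.0018] [0.0007, -0.0006, -0.0004] rows>=0.2
row [0.0153, 0.0423, 0.0019] [0.0007, -0.0006, -0.0004] rows>=0.4
```

```bash
python3 -m crank '[[0.004,0.01,0.0015,0,0,0,-1],[0.0077,0.0216,0.0015,0,0,0,-1],[0.0077,0.0216,0.0015,0,0,0,-1]]'
python3 - <<'E'
from h import *
for dpt in(.005,.018): p,Rt=place('M',[.5773,-.0026,.022],-1.527,dpt); delta(p,Rt)
E
```

```text
time: 16.62
position: [0.5767, -0.0003, 0.0524]
tool_rot: [-0.418, 0.572, -0.392, 0.587]
ft_force: [-0.1, 0.3, -0.2]
grip_width: 0.0255
row [-0.0002, -0.0019, 0.0013] [0.0012, -0.0007, -0.0005] rows>=0.0
row [0.0088, 0.0225, 0.0014] [0.0012, -0.0007, -0.0005] rows>=0.2
```

```bash
python3 -m crank '[[0.0045,0.011,0.001,0,0,0,-1],[0.0088,0.0225,0.001,0,0,0,-1],[0.0092,0.0245,0.001,0,0,0,-1],[0.0092,0.0245,0.001,0,0,0,-1]]'
python3 - <<'E'
from h import *
for dpt in(.018,): p,Rt=place('M',[.5773,-.0026,.022],-1.527,dpt); delta(p,Rt)
E
```

```text
time: 17.12
position: [0.5777, -0.0006, 0.0403]
tool_rot: [-0.418, 0.571, -0.392, 0.588]
ft_force: [-0.4, -1.3, 3.0]
grip_width: 0.0256
row [-0.0003, 0.0002, -0.0006] [0.0007, -0.0005, -0.0004] rows>=0.0
```

Force 3 N up: the shoulder is on the tray. Release and retreat.

```bash
python3 -m crank '[[0,0,0,0,0,0,0.2],[0,0,0,0,0,0,0.2],[0,0,0,0,0,0,0.2],[-0.035,-0.1,0,0,0,0,0.2],[-0.07,-0.19,0,0,0,0,0.5],[-0.1,-0.27,0,0,0,0,0.5],[-0.1,-0.27,0,0,0,0,0.5]]' 30
python3 - <<'E'
from h import *
c,im=grab("wrist","w13")
for n,(x,y) in (("side",(290,130)),):
    c,im=grab(n,n+"13"); cv2.imwrite(f"pics/{n}13c.png",cv2.resize(im[y:y+100,x:x+133],(798,600),interpolation=cv2.INTER_CUBIC))
yaw=.43; N=np.array([.4998,.2916,.0740]); m=N-axis(yaw)*.038; print(m)
p,Rt=grasp_tcp(m,yaw,.12); print(p); delta(p,Rt)
E
```

```text
time: 18.0
position: [0.58, -0.0004, 0.1875]
tool_rot: [-0.417, 0.568, -0.395, 0.589]
ft_force: [-0.3, -0.8, 0.2]
grip_width: 0.0645
[0.51961173 0.30068608 0.04287222]
[0.44571199 0.2667941  0.15600049]
row [-0.4916, 0.2396, -0.2404] [-0.0276, -0.6295, -0.128] rows>=10.8
```

View pics/side13c.png

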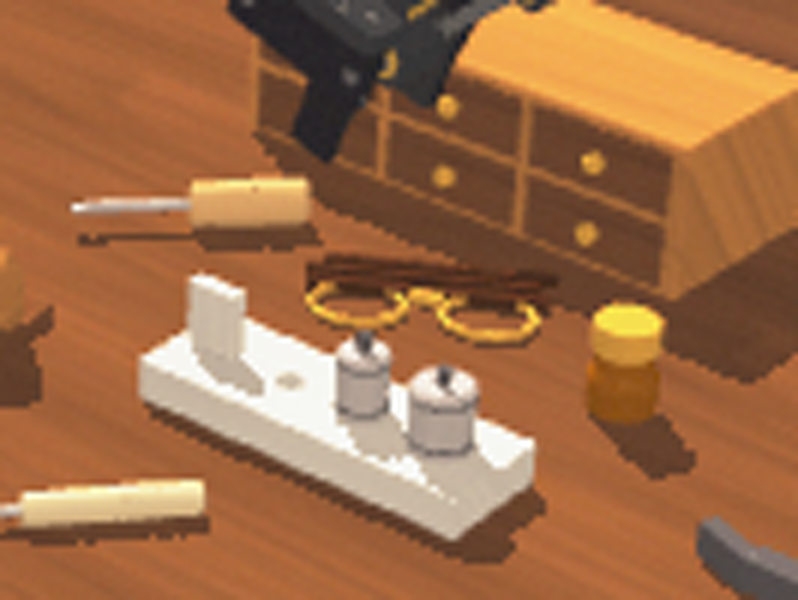

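View pics/w13.png

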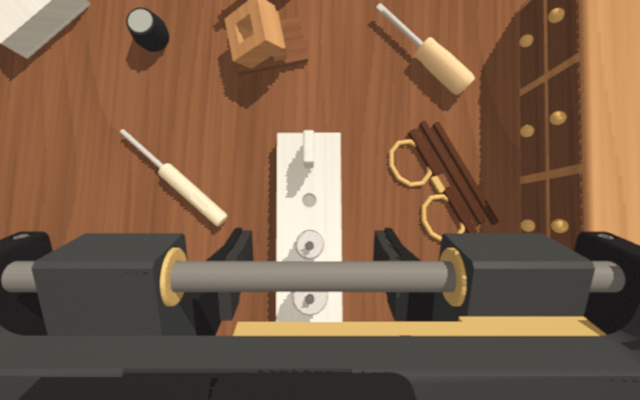

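```bash
python3 -m crank '[[-0.492,0.24,-0.24,-0.0276,-0.63,-0.128,0.6],[-0.492,0.24,-0.24,-0.0276,-0.63,-0.128,0.6],[-0.492,0.24,-0.24,-0.0276,-0.63,-0.128,0.6],[-0.492,0.24,-0.24,-0.0276,-0.63,-0.128,0.6],[-0.492,0.24,-0.24,-0.0276,-0.63,-0.128,0.6],[-0.492,0.24,-0.24,-0.0276,-0.63,-0.128,0.6],[-0.492,0.24,-0.24,-0.0276,-0.63,-0.128,0.6],[-0.492,0.24,-0.24,-0.0276,-0.63,-0.128,0.6],[-0.492,0.24,-0.24,-0.0276,-0.63,-0.128,0.6],[-0.492,0.24,-0.24,-0.0276,-0.63,-0.128,0.6]]'
python3 -m crank '[[0,0,0,0,0,0,0.6],[0,0,0,0,0,0,0.6]]'
python3 - <<'E'
from h import *
yaw=.43; N=np.array([.4998,.2916,.0740]); m=N-axis(yaw)*.038
p,Rt=grasp_tcp(m,yaw,.12); delta(p,Rt)
E
```

```text
time: 19.35
position: [0.4448, 0.2667, 0.1541]
tool_rot: [-0.669, -0.181, 0.026, 0.72]
ft_force: [-0.2, 0.4, -0.2]
grip_width: 0.0696
time: 19.6
position: [0.446, 0.2669, 0.1552]
tool_rot: [-0.669, -0.178, 0.023, 0.721]
ft_force: [0.5, 0.6, -0.6]
grip_width: 0.0698
row [-0.0001, -0.0018, 0.0001] [-0.0022, -0.0461, -0.0099] rows>=0.8
```

```bash
python3 -m crank '[[0,-0.0018,0,-0.0022,-0.046,-0.01,0.4],[0,-0.0018,0,-0.0022,-0.046,-0.01,0.4],[0,-0.0018,0,-0.0022,-0.046,-0.01,0.4]]'
python3 - <<'E'
from h import *
yaw=.43; N=np.array([.4998,.2916,.0740]); m=N-axis(yaw)*.038
p,Rt=grasp_tcp(m,yaw,.12); delta(p,Rt)
c,im=grab("wrist","w14"); print(proj(c,N))
cv2.imwrite("pics/w14z.png",cv2.resize(im[200:280,250:370],(800,533),interpolation=cv2.INTER_CUBIC))
E
```

```text
time: 19.98
position: [0.4464, 0.2669, 0.1568]
tool_rot: [-0.665, -0.24, 0.058, 0.705]
ft_force: [0.4, -0.4, -0.4]
grip_width: 0.0617
row [-0.0018, 0.0012, 0.0004] [0.0001, -0.0002, 0.0007] rows>=0.0
[313.98875286 245.32335474]
```

View pics/w14z.png

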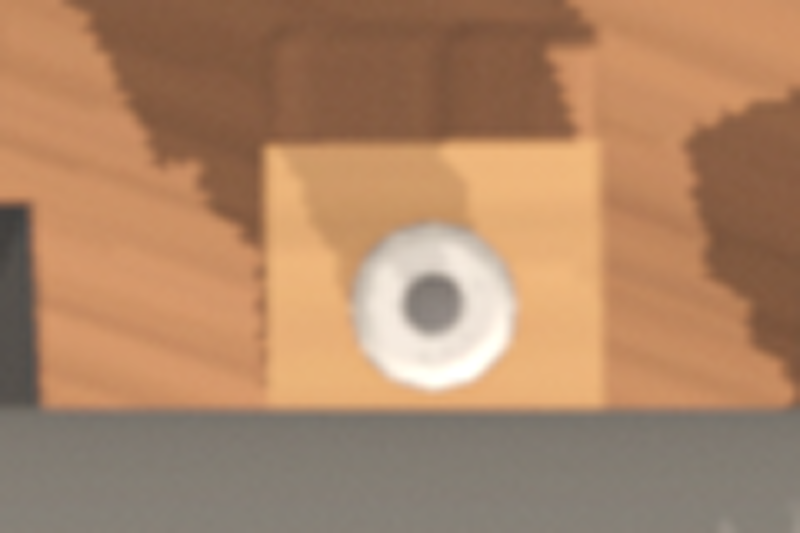

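Run:
```python
from h import *
yaw=.43; m=np.array([.5196,.3009,.0430])
for b in (.05,0): p,Rt=grasp_tcp(m,yaw,b); delta(p,Rt)
```

```text
row [0.0458, 0.1327, 0.0008] [0.0001, 0.0, 0.0008] rows>=1.1
row [0.0798, 0.2268, 0.0009] [0.0001, 0.0, 0.0008] rows>=1.9
```

```bash
python3 -m crank '[[0.0458,0.1327,0.001,0,0,0.001,0.3],[0.063,0.18,0.001,0,0,0.001,0.3],[0.08,0.226,0.001,0,0,0.001,0.3],[0.08,0.226,0.001,0,0,0.001,0.3],[0.08,0.226,0.001,0,0,0.001,0.3]]'
python3 - <<'E'
from h import *
yaw=.43; m=np.array([.5196,.3009,.0430])
for b in (0,): p,Rt=grasp_tcp(m,yaw,b); delta(p,Rt)
E
```

```text
time: 20.65
position: [0.5073, 0.2956, 0.0586]
tool_rot: [-0.665, -0.24, 0.06, 0.704]
ft_force: [-0.7, -0.2, 1.1]
grip_width: 0.0564
row [0.0013, 0.0019, -0.0007] [0.0001, 0.0005, -0.0004] rows>=0.0
```

```bash
python3 -m crank '[[0.001,0.0015,-0.0007,0,0,0,-1],[0.001,0.0015,-0.0007,0,0,0,-1],[0.001,0.0015,-0.0007,0,0,0,-1],[0.001,0.0015,-0.0007,0,0,0,-1],[0.001,0.0015,-0.0007,0,0,0,-1],[0.001,0.0015,-0.0007,0,0,0,-1],[0.001,0.0015,-0.0007,0,0,0,-1]]' 25
python3 - <<'E'
from h import *
yaw=.43; m=np.array([.5196,.3009,.0430])
o=robot.get_obs(); print(o['ft_force'],o['grip_width'])
T=T_tool(); f=m-axis(yaw)*.018
ft=T[:3,:3].T@(f-T[:3,3]); at=T[:3,:3].T@axis(yaw); print('foot_tool',ft.round(4),'axis_tool',at.round(4))
np.savez('S.npz',f=ft,a=at); print((at*.09/.5).round(4))
E
```

```text
time: 21.52
position: [0.5083, 0.296, 0.0577]
tool_rot: [-0.665, -0.24, 0.06, 0.704]
ft_force: [-1.7, 1.6, 2.4]
grip_width: 0.0195
[-1.68204584  1.64109438  2.41397198] 0.019505607750725015
foot_tool [ 0.0142  0.0343 -0.0003] axis_tool [-3.426e-01 -9.395e-01  7.000e-04]
[-6.170e-02 -1.691e-01  1.000e-04]
```

```bash
python3 -m crank '[[-0.0105,-0.0285,0,0,0,0,-1],[-0.0205,-0.0565,0,0,0,0,-1],[-0.041,-0.1125,0,0,0,0,-1],[-0.0616,-0.169,0,0,0,0,-1],[-0.05,-0.22,0,0,0,0,-1],[-0.05,-0.22,0,0,0,0,-1]]' 25
python3 - <<'E'
from h import *
o=robot.get_obs(); print(o['grip_width'],o['ft_force'])
p,Rt=place('S',[.5756,.0400,.022],-1.527,-.06); print(p); delta(p,Rt)
E
```

```text
time: 22.28
position: [0.4615, 0.2738, 0.16]
tool_rot: [-0.665, -0.242, 0.058, 0.704]
ft_force: [-0.1, -0.1, -0.6]
grip_width: 0.0191
0.0191200317269981 [-0.08311493 -0.14314989 -0.57785281]
[0.57579782 0.04161626 0.1191202 ]
row [-0.0092, 0.0834, -0.5172] [0.0268, 0.63, 0.1287] rows>=10.8
```

```bash
python3 -m crank '[[-0.009,0.03,-0.3,0.0268,0.63,0.1287,-1],[-0.009,0.083,-0.517,0.0268,0.63,0.1287,-1],[-0.009,0.083,-0.517,0.0268,0.63,0.1287,-1],[-0.009,0.083,-0.517,0.0268,0.63,0.1287,-1],[-0.009,0.083,-0.517,0.0268,0.63,0.1287,-1],[-0.009,0.083,-0.517,0.0268,0.63,0.1287,-1],[-0.009,0.083,-0.517,0.0268,0.63,0.1287,-1],[-0.009,0.083,-0.517,0.0268,0.63,0.1287,-1],[-0.009,0.083,-0.517,0.0268,0.63,0.1287,-1],[-0.009,0.083,-0.517,0.0268,0.63,0.1287,-1]]'
python3 - <<'E'
from h import *
for dpt in(-.06,-.008): p,Rt=place('S',[.5756,.04,.022],-1.527,dpt); delta(p,Rt)
E
```

```text
time: 23.52
position: [0.5743, 0.0415, 0.1154]
tool_rot: [-0.455, 0.525, -0.369, 0.617]
ft_force: [-0.5, -0.5, 0.2]
grip_width: 0.0191
row [-0.0019, -0.007, 0.0033] [0.0039, 0.0431, 0.0092] rows>=0.7
row [0.0306, 0.0917, -0.0002] [0.0039, 0.0431, 0.0092] rows>=0.8
```

```bash
python3 -m crank '[[-0.0019,-0.007,0.003,0.004,0.043,0.009,-1],[0.0306,0.0917,0,0.004,0.043,0.009,-1],[0.0306,0.0917,0,0.004,0.043,0.009,-1],[0.0306,0.0917,0,0.004,0.043,0.009,-1],[0.0306,0.0917,0,0.004,0.043,0.009,-1]]'
python3 - <<'E'
from h import *
for dpt in(-.008,.005): p,Rt=place('S',[.5756,.04,.022],-1.527,dpt); delta(p,Rt)
overlay("side15","S",.006,312,167,50,"pics/side15o.png","side")
overlay("scene15","S",.006,255,195,60,"pics/scene15o.png","scene")
E
```

```text
time: 24.15
position: [0.5776, 0.0417, 0.0698]
tool_rot: [-0.419, 0.566, -0.393, 0.591]
ft_force: [-0.6, -0.0, -0.9]
grip_width: 0.0193
row [0.0017, 0.005, -0.0036] [-0.0013, 0.0026, 0.0009] rows>=0.1
row [0.0106, 0.0294, -0.0038] [-0.0013, 0.0026, 0.0009] rows>=0.3
foot [0.5777 0.0399 0.0327] [-0.007  0.003  1.   ]
foot [0.5776 0.04   0.0326] [-0.007  0.003  1.   ]
```

View pics/side15o.png

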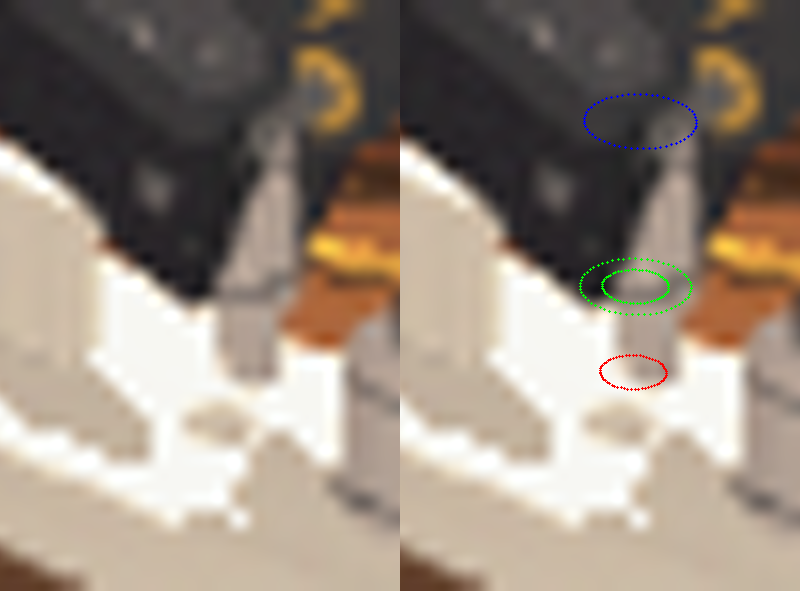

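View pics/scene15o.png

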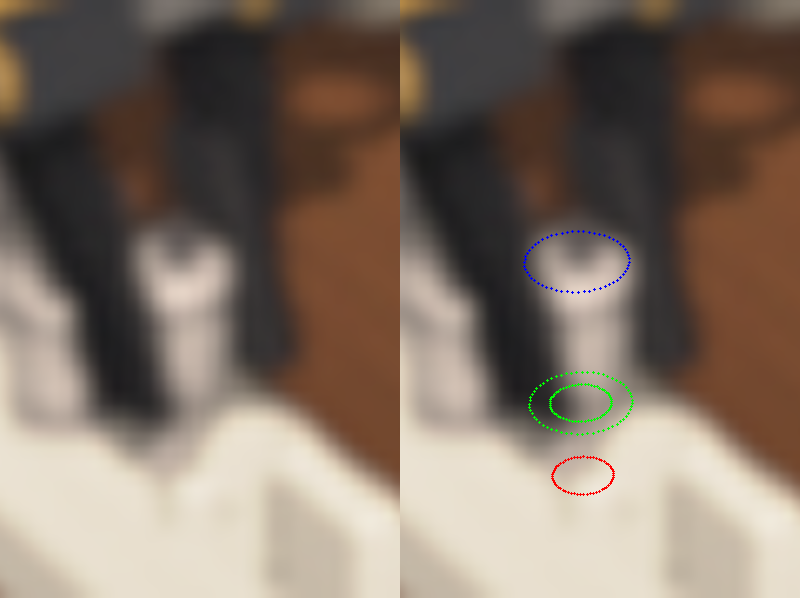

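```bash
python3 -m crank '[[0.0017,0.004,-0.0036,-0.0013,0.0026,0.0009,-1],[0.0017,0.004,-0.0036,-0.0013,0.0026,0.0009,-1],[0.0017,0.004,-0.0036,-0.0013,0.0026,0.0009,-1],[0.0017,0.004,-0.0036,-0.0013,0.0026,0.0009,-1]]'
python3 - <<'E'
from h import *
for dpt in(-.008,.005): p,Rt=place('S',[.5756,.04,.022],-1.527,dpt); delta(p,Rt)
c,im=load("side15"); print('pocket pred',(proj(c,[.5756,.04,.022])+.5-[312,167])*798/50-[200,0])
overlay("side16","S",.006,312,167,50,"pics/side16o.png","side")
c,im=grab("wrist","w16")
E
```

```text
time: 24.75
position: [0.5748, 0.0416, 0.066]
tool_rot: [-0.418, 0.571, -0.392, 0.588]
ft_force: [0.4, -0.5, -0.6]
grip_width: 0.0195
row [-0.0008, -0.0022, 0.0019] [0.0009, -0.0003, -0.0003] rows>=0.0
row [0.0082, 0.0222, 0.002] [0.0009, -0.0003, -0.0003] rows>=0.2
pocket pred [223.66509659 427.09951249]
foot [0.5745 0.04   0.0288] [ 0.003 -0.001  1.   ]
```

View pics/side16o.png

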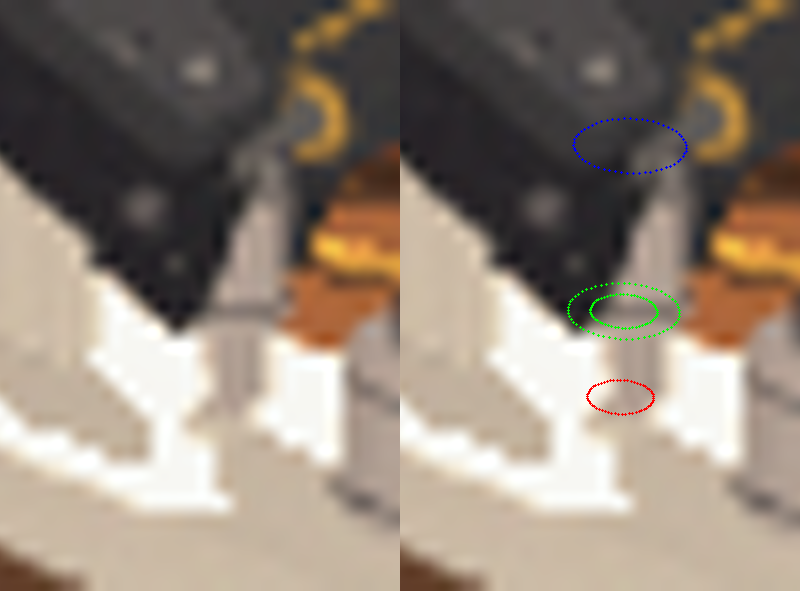

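View pics/w16.png

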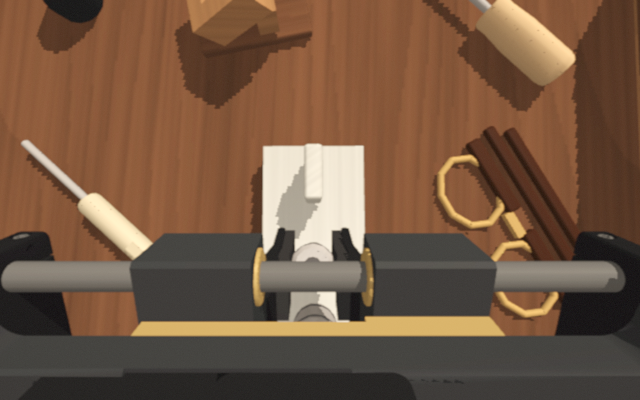

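Run:
```python
from h import *
overlay("scene16","S",.006,255,195,60,"pics/scene16o.png","scene")
c,im=load("scene16"); print('pocket pred',(proj(c,[.5756,.04,.022])+.5-[255,195])*798/60-[200,0])
```

```text
foot [0.5745 0.0401 0.0288] [ 0.003 -0.001  1.   ]
pocket pred [193.03461019 514.26360885]
```

View pics/scene16o.png

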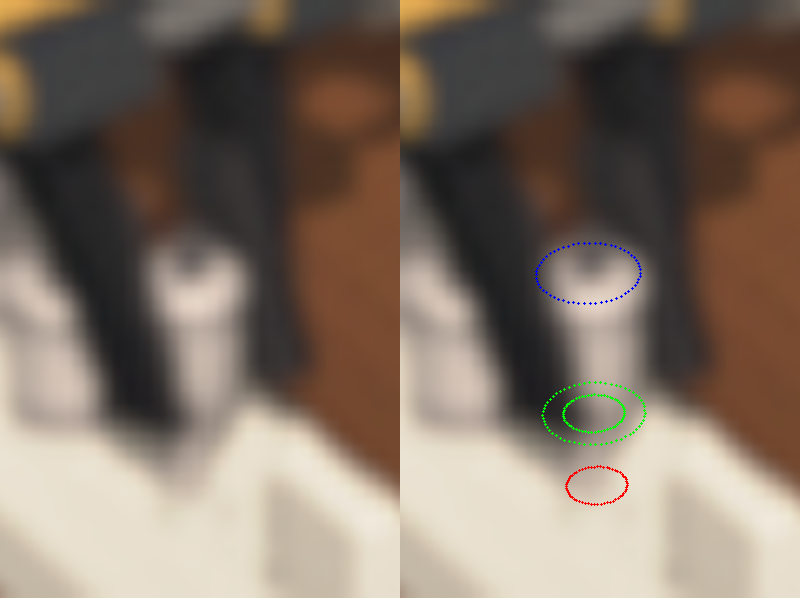

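Run:
```python
from h import *
T=T_tool(); d=np.load('S.npz'); Rm=T[:3,:3]
f=Rm@d['f']; a=Rm@d['a']; u=np.array([np.cos(-1.527),np.sin(-1.527),0])
f2=f+u*.0028; a2=a-u*.075; a2/=np.linalg.norm(a2)
np.savez('S2.npz',f=Rm.T@f2,a=Rm.T@a2)
for dpt in(-.009,.005): p,Rt=place('S2',[.5756,.04,.022],-1.527,dpt); delta(p,Rt)
```

```text
row [-0.0016, -0.0046, 0.002] [0.0009, -0.0003, 0.0235] rows>=0.4
row [0.0081, 0.0217, 0.002] [0.0009, -0.0003, 0.0235] rows>=0.4
```

```bash
python3 -m crank '[[-0.0016,-0.0046,0.0015,0.0009,0,0.0235,-1],[-0.0016,-0.0046,0.0015,0.0009,0,0.0235,-1],[-0.0016,-0.0046,0.0015,0.0009,0,0.0235,-1]]'
python3 - <<'E'
from h import *
for dpt in(-.009,.005): p,Rt=place('S2',[.5756,.04,.022],-1.527,dpt); delta(p,Rt)
overlay("side17","S2",.006,312,167,50,"pics/side17o.png","side")
overlay("scene17","S2",.006,255,195,60,"pics/scene17o.png","scene")
E
```

```text
time: 25.28
position: [0.5754, 0.0416, 0.0683]
tool_rot: [-0.396, 0.586, -0.371, 0.602]
ft_force: [-0.0, 0.2, -0.1]
grip_width: 0.0194
row [-0.0001, -0.0001, 0.0007] [0.0, -0.0004, 0.0003] rows>=0.0
row [0.0115, 0.0254, 0.0007] [0.0, -0.0004, 0.0003] rows>=0.2
foot [0.5752 0.0402 0.031 ] [0.001 0.001 1.   ]
foot [0.5752 0.0403 0.0311] [0.    0.001 1.   ]
```

View pics/side17o.png

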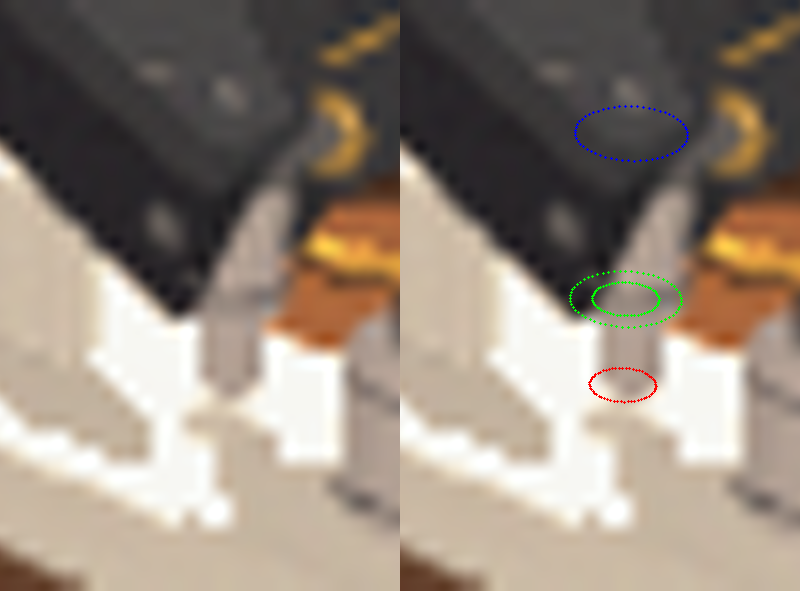

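View pics/scene17o.png

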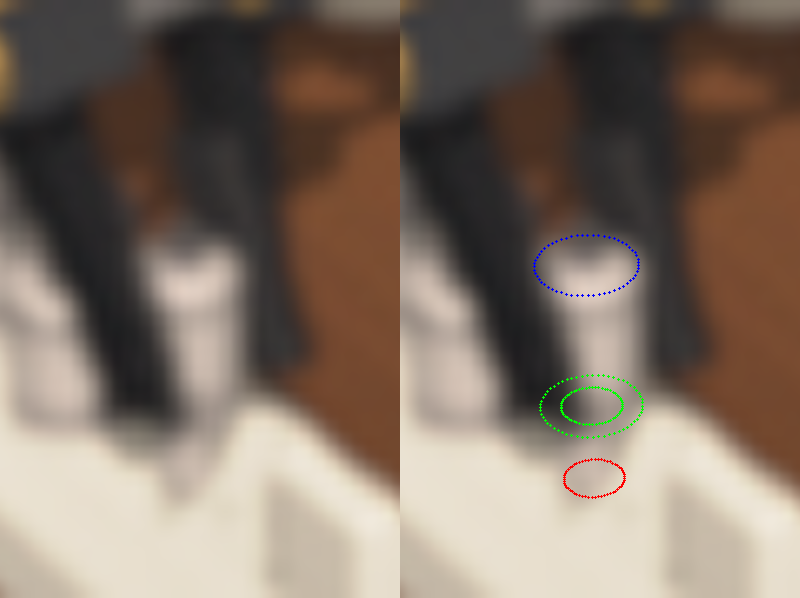

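Run:
```python
from h import *
o=[]
for t in("scene16","scene17","side16","side17"):
    c,im=load(t); x,y=(262,210) if 'scene' in t else (321,174)
    cr=im[y:y+28,x:x+20].astype(float); cr=np.clip((cr-60)*1.1,0,255).astype(np.uint8)
    o.append(cv2.resize(cr,None,fx=10,fy=20,interpolation=cv2.INTER_NEAREST) if 0 else cv2.resize(cr,(200,280),interpolation=cv2.INTER_NEAREST))
cv2.imwrite("pics/cmp.png",cv2.resize(np.hstack(o),(800,280),interpolation=cv2.INTER_NEAREST))
```

```text
(no output)
```

View pics/cmp.png

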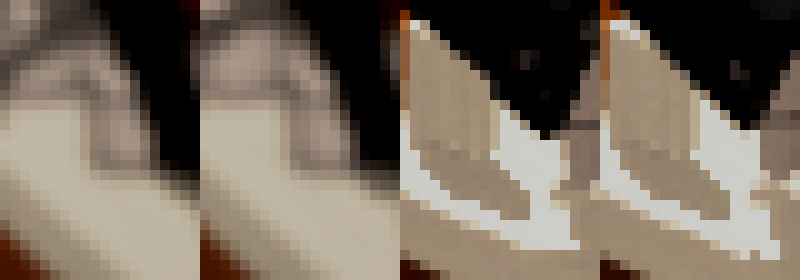

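Run:
```python
from h import *
o=[]
for t,k in (("w12","M"),("w16","S"),("w17","S")):
    if t=="w17": grab("wrist","w17")
    c,im=load(t); i=vision.camera_info("wrist"); f,cx,cy,_=c; ct=(f,cx,cy,i['tool_from_camera'])
    for kk in ([k] if k=="M" else ["S","S2"]):
        d=np.load(kk+'.npz'); print(t,kk,[proj(ct,d['f']+d['a']*z).round(1) for z in (.06,.052)])
    o.append(cv2.resize(im[225:285,275:350],(266,213),interpolation=cv2.INTER_CUBIC))
cv2.imwrite("pics/cmp2.png",np.hstack(o))
```

```text
w12 M [array([312.6, 267.8]), array([312.5, 265.4])]
w16 S [array([312.2, 266.3]), array([312.2, 264. ])]
w16 S2 [array([312.2, 262.3]), array([312.2, 261.5])]
w17 S [array([312.2, 266.3]), array([312.2, 264. ])]
w17 S2 [array([312.2, 262.3]), array([312.2, 261.5])]
```

View pics/cmp2.png

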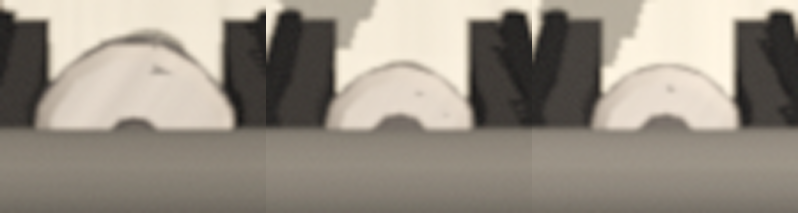

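Run:
```python
from h import *
for dpt in(-.008,.005): p,Rt=place('S',[.5756,.04,.022],-1.527,dpt); delta(p,Rt)
```

```text
row [0.0018, 0.0021, 0.0007] [0.0001, -0.0002, -0.0237] rows>=0.4
row [0.0125, 0.0258, 0.0007] [0.0001, -0.0002, -0.0237] rows>=0.4
```

```bash
python3 -m crank '[[0.0018,0.0021,0.0004,0,0,-0.0237,-1],[0.0018,0.0021,0.0004,0,0,-0.0237,-1],[0.0018,0.0021,0.0004,0,0,-0.0237,-1]]'
python3 - <<'E'
from h import *
for dpt in(-.008,.005): p,Rt=place('S',[.5756,.04,.022],-1.527,dpt); delta(p,Rt)
E
```

```text
time: 25.8
position: [0.5758, 0.0415, 0.0672]
tool_rot: [-0.417, 0.57, -0.393, 0.588]
ft_force: [-0.0, -0.3, -0.7]
grip_width: 0.0193
row [-0.0002, 0.0002, 0.0] [-0.0, -0.0001, -0.0003] rows>=0.0
row [0.0087, 0.0246, 0.0] [-0.0, -0.0001, -0.0003] rows>=0.2
```

```bash
python3 -m crank '[[0.003,0.008,0,0,0,0,-1],[0.006,0.0165,0,0,0,0,-1],[0.0087,0.0246,0,0,0,0,-1],[0.0087,0.0246,0,0,0,0,-1]]'
python3 - <<'E'
from h import *
for dpt in(.005,.018): p,Rt=place('S',[.5756,.04,.022],-1.527,dpt); delta(p,Rt)
print(robot.get_obs()['ft_force'],robot.get_obs()['moment'].round(2))
E
```

```text
time: 26.3
position: [0.5767, 0.0424, 0.0573]
tool_rot: [-0.415, 0.571, -0.392, 0.589]
ft_force: [-2.9, 2.1, 20.2]
grip_width: 0.0194
row [0.0037, 0.0054, -0.0019] [-0.0007, -0.0006, -0.0016] rows>=0.1
row [0.0127, 0.0298, -0.0019] [-0.0007, -0.0006, -0.0016] rows>=0.3
[-2.86033955  2.05952891 20.16246872] [1.12 0.45 0.07]
```

```bash
python3 -m crank '[[-0.009,-0.025,0,0,0,0,-1],[-0.018,-0.05,0,0,0,0,-1],[-0.018,-0.05,0,0,0,0,-1]]'
python3 - <<'E'
from h import *
print(robot.get_obs()['ft_force'])
overlay("side18","S",.006,312,167,50,"pics/side18o.png","side")
grab("wrist","w18")
o=[]
for t in("w16","w18"):
    c,im=load(t); o.append(cv2.resize(im[225:285,275:350],(400,320),interpolation=cv2.INTER_CUBIC))
cv2.imwrite("pics/cmp3.png",np.hstack(o))
E
```

```text
time: 26.68
position: [0.5765, 0.0409, 0.0814]
tool_rot: [-0.417, 0.57, -0.394, 0.588]
ft_force: [0.1, 0.8, -0.3]
grip_width: 0.0194
[ 0.05162169  0.76148334 -0.25119693]
foot [0.5759 0.0394 0.0437] [-0.001  0.     1.   ]
```

View pics/side18o.png

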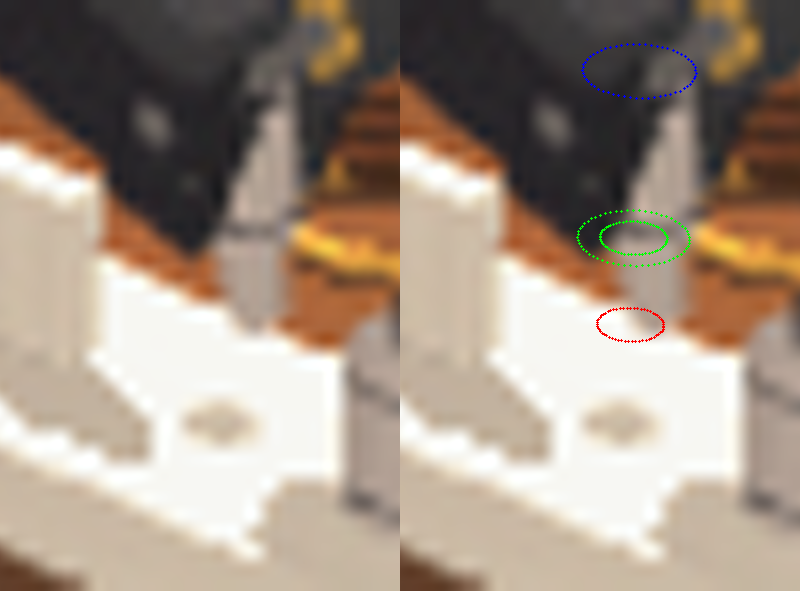

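View pics/cmp3.png

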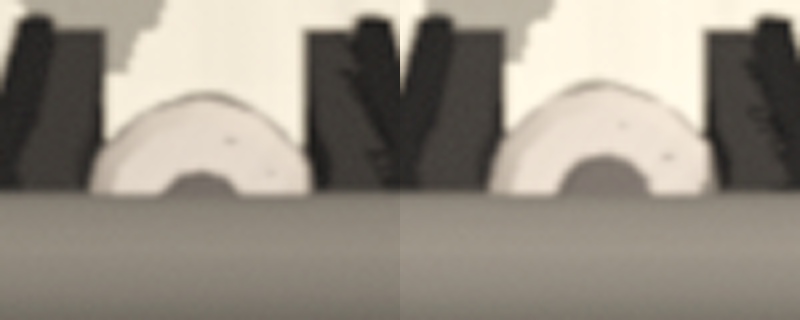

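View pics/w18.png

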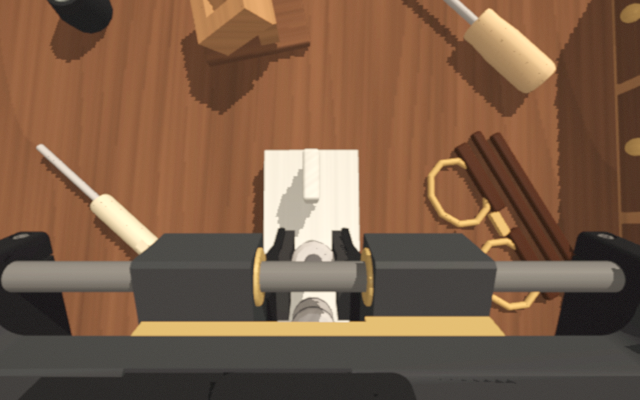

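```bash
python3 -m crank '[[-0.028,-0.075,0,0,0,0,-1],[-0.028,-0.075,0,0,0,0,-1],[-0.028,-0.075,0,0,0,0,-1]]'
python3 - <<'E'
from h import *
overlay("side19","S",.006,312,140,50,"pics/side19o.png","side")
overlay("scene19","S",.006,255,170,60,"pics/scene19o.png","scene")
E
```

```text
time: 27.15
position: [0.5752, 0.0416, 0.1199]
tool_rot: [-0.418, 0.571, -0.393, 0.588]
ft_force: [-0.3, -0.5, -0.9]
grip_width: 0.0192
foot [0.5747 0.0401 0.0825] [ 0.002 -0.001  1.   ]
foot [0.5745 0.0402 0.0823] [ 0.003 -0.001  1.   ]
```

View pics/side19o.png

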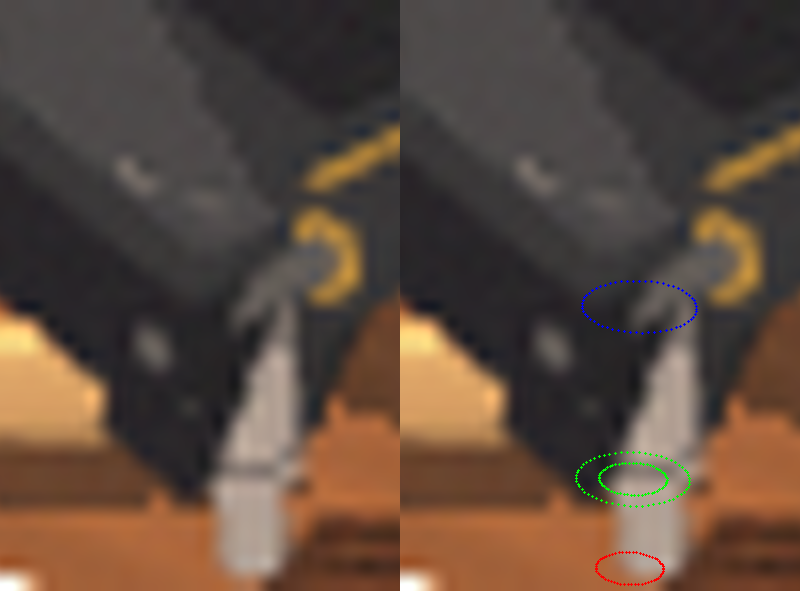

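View pics/scene19o.png

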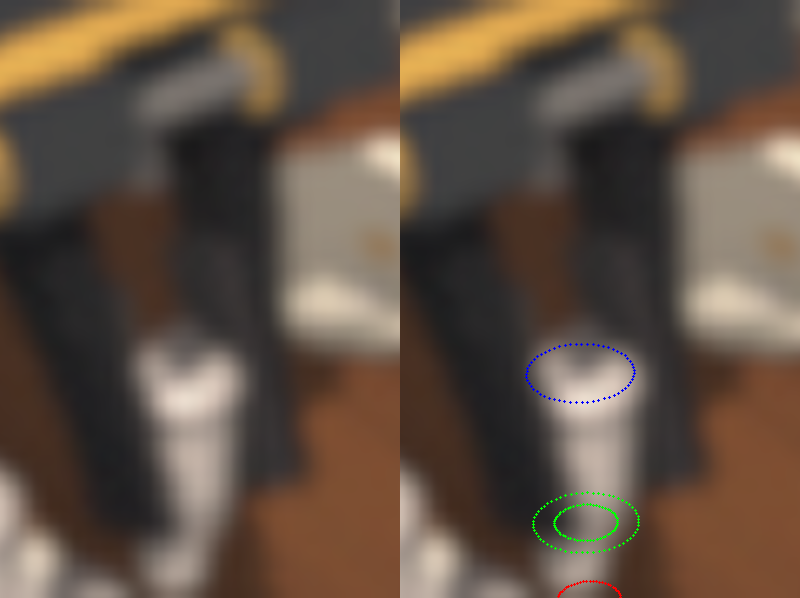

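Run:
```python
from h import *
T=T_tool(); d=np.load('S.npz'); Rm=T[:3,:3]
f=Rm@d['f']; a=Rm@d['a']; u=np.array([np.cos(-1.527),np.sin(-1.527),0])
f2=f+u*.0046; a2=a-u*.1; a2/=np.linalg.norm(a2)
np.savez('S3.npz',f=Rm.T@f2,a=Rm.T@a2)
i=vision.camera_info("wrist"); c,_=load("w18"); ct=(*c[:3],i['tool_from_camera']); d=np.load('S3.npz')
print([proj(ct,d['f']+d['a']*z).round(1) for z in (.06,.052)])
for dpt in(-.05,-.009): p,Rt=place('S3',[.5756,.04,.022],-1.527,dpt); delta(p,Rt)
```

```text
[array([312.2, 262.9]), array([312.2, 262.6])]
row [0.0055, 0.0191, 0.0019] [0.0007, -0.0006, 0.0314] rows>=0.5
row [0.0336, 0.0961, 0.0021] [0.0007, -0.0006, 0.0314] rows>=0.8
```

```bash
python3 -m crank '[[0.0055,0.019,0.001,0.0007,-0.0006,0.0314,-1],[0.0055,0.019,0.001,0.0007,-0.0006,0.0314,-1],[0.0055,0.019,0.001,0.0007,-0.0006,0.0314,-1]]'
python3 - <<'E'
from h import *
for dpt in(-.05,-.009): p,Rt=place('S3',[.5756,.04,.022],-1.527,dpt); delta(p,Rt)
overlay("side20","S3",.006,312,148,50,"pics/side20o.png","side")
overlay("scene20","S3",.006,255,180,60,"pics/scene20o.png","scene")
c,im=load("side20"); print('pocket pred',(proj(c,[.5756,.04,.022])+.5-[312,167])*798/50-[200,0])
E
```

```text
time: 27.62
position: [0.5758, 0.0423, 0.1102]
tool_rot: [-0.389, 0.59, -0.364, 0.607]
ft_force: [0.7, -0.0, -0.5]
grip_width: 0.0194
row [0.0003, 0.0014, -0.0001] [-0.0004, 0.0, 0.0004] rows>=0.0
row [0.0358, 0.0753, -0.0002] [-0.0004, 0.0, 0.0004] rows>=0.7
foot [0.5759 0.0399 0.0731] [-0.002  0.001  1.   ]
foot [0.5761 0.0401 0.0734] [-0.003  0.001  1.   ]
pocket pred [223.66509659 427.09951249]
```

View pics/side20o.png

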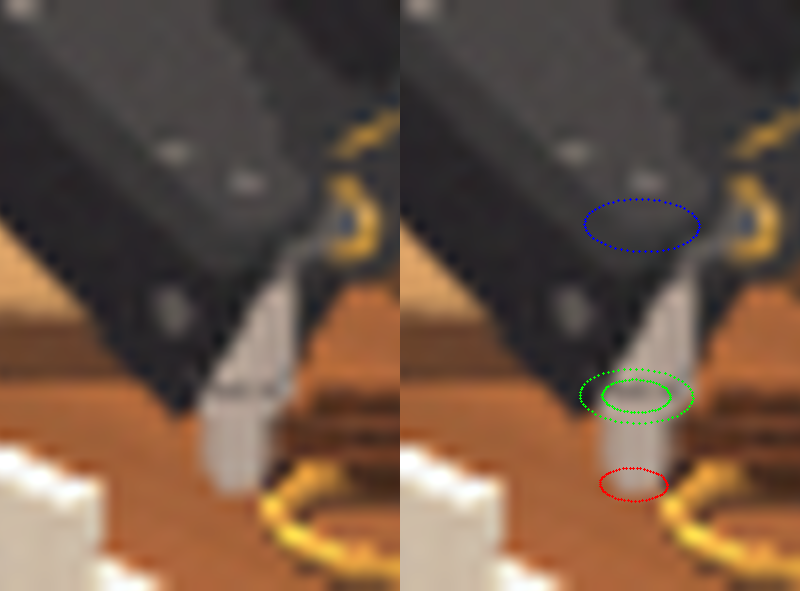

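View pics/scene20o.png

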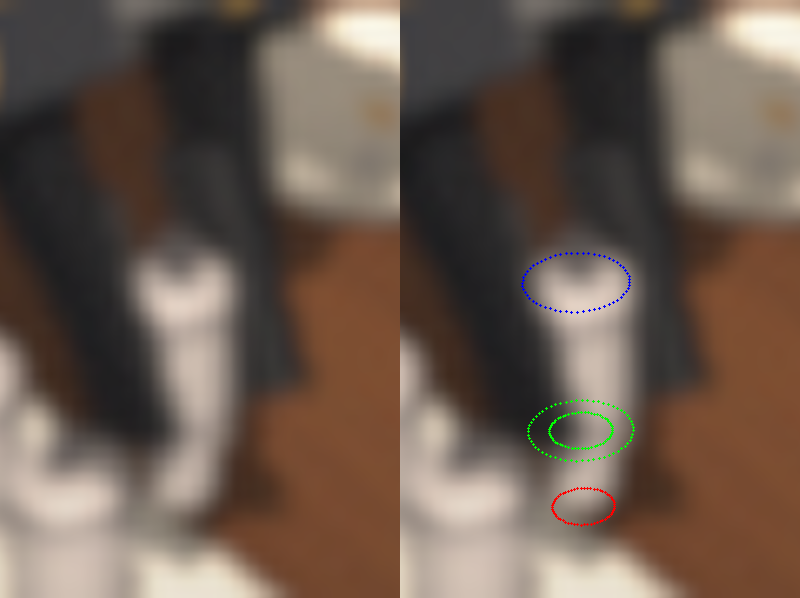

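```bash
python3 -m crank '[[0.018,0.038,0,0,0,0,-1],[0.0358,0.0753,0,0,0,0,-1],[0.0358,0.0753,0,0,0,0,-1],[0.0358,0.0753,0,0,0,0,-1]]'
python3 - <<'E'
from h import *
for dpt in(-.008,0.002,.005): p,Rt=place('S3',[.5756,.04,.022],-1.527,dpt); delta(p,Rt)
E
```

```text
time: 28.22
position: [0.5762, 0.0426, 0.0686]
tool_rot: [-0.389, 0.59, -0.363, 0.608]
ft_force: [0.2, 0.5, -0.4]
grip_width: 0.0196
row [0.0011, 0.0018, -0.0008] [-0.0005, 0.0002, 0.0001] rows>=0.0
row [0.0098, 0.0198, -0.0009] [-0.0005, 0.0002, 0.0001] rows>=0.2
row [0.0124, 0.0252, -0.0009] [-0.0005, 0.0002, 0.0001] rows>=0.2
```

```bash
python3 -m crank '[[0.0035,0.007,-0.0008,0,0,0,-1],[0.0065,0.013,-0.0008,0,0,0,-1],[0.009,0.018,-0.0008,0,0,0,-1],[0.009,0.018,-0.0008,0,0,0,-1]]'
python3 - <<'E'
from h import *
for dpt in(.002,.018): p,Rt=place('S3',[.5756,.04,.022],-1.527,dpt); delta(p,Rt)
print(robot.get_obs()['ft_force'])
E
```

```text
time: 28.72
position: [0.5759, 0.0423, 0.0589]
tool_rot: [-0.389, 0.589, -0.364, 0.608]
ft_force: [0.8, -0.1, -0.6]
grip_width: 0.0191
row [0.0008, 0.0026, -0.0003] [-0.0007, 0.0003, 0.0002] rows>=0.0
row [0.0147, 0.0314, -0.0004] [-0.0007, 0.0003, 0.0002] rows>=0.3
[ 0.75959114 -0.10490158 -0.62050939]
```

```bash
python3 -m crank '[[0.0015,0.0032,0,0,0,0,-1],[0.003,0.0065,0,0,0,0,-1],[0.003,0.0065,0,0,0,0,-1]]'
python3 - <<'E'
from h import *
for dpt in(.005,.018): p,Rt=place('S3',[.5756,.04,.022],-1.527,dpt); delta(p,Rt)
print(robot.get_obs()['ft_force'])
E
```

```text
time: 29.1
position: [0.5758, 0.0424, 0.0552]
tool_rot: [-0.389, 0.589, -0.364, 0.608]
ft_force: [-0.5, -0.8, -0.2]
grip_width: 0.0196
row [0.0004, 0.0014, -0.0002] [-0.0007, 0.0003, 0.0002] rows>=0.0
row [0.0117, 0.0248, -0.0003] [-0.0007, 0.0003, 0.0002] rows>=0.2
[-0.4721935  -0.84297606 -0.2459824 ]
```

Depth 4 mm with no force: it is in. Continue.

```bash
python3 -m crank '[[0.004,0.008,0,0,0,0,-1],[0.008,0.0165,0,0,0,0,-1],[0.011,0.0235,0,0,0,0,-1],[0.011,0.0235,0,0,0,0,-1]]'
python3 - <<'E'
from h import *
for dpt in(.018,): p,Rt=place('S3',[.5756,.04,.022],-1.527,dpt); delta(p,Rt)
c,im=grab("side","side21"); x,y=290,130; cv2.imwrite("pics/side21c.png",cv2.resize(im[y:y+100,x:x+133],(798,600),interpolation=cv2.INTER_CUBIC))
E
```

```text
time: 29.6
position: [0.5759, 0.0425, 0.042]
tool_rot: [-0.389, 0.59, -0.364, 0.608]
ft_force: [-0.1, 0.1, -0.3]
grip_width: 0.0197
row [0.0003, 0.0008, -0.0003] [-0.0006, 0.0002, 0.0002] rows>=0.0
```

View pics/side21c.png

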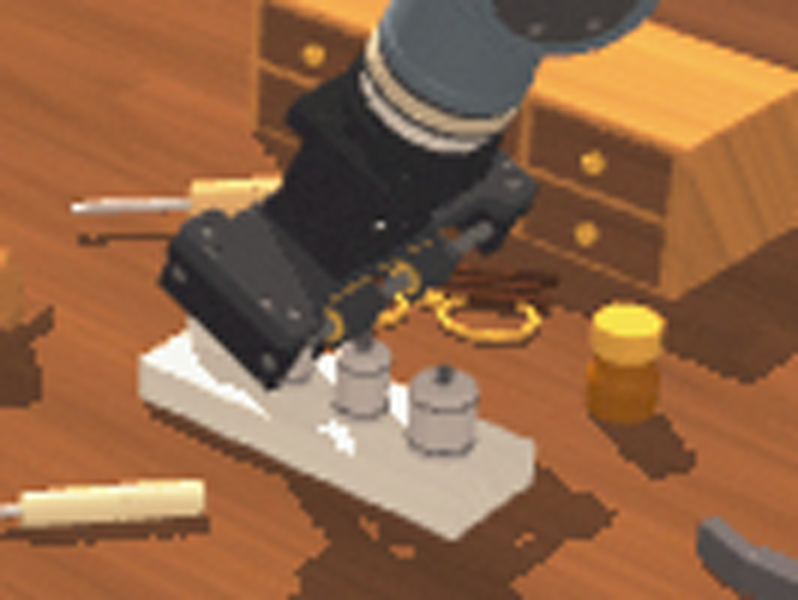

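```bash
python3 -m crank '[[0.0012,0.0025,0,0,0,0,-1],[0.0012,0.0025,0,0,0,0,-1],[0.0012,0.0025,0,0,0,0,0.1],[0.0012,0.0025,0,0,0,0,0.1],[0.0012,0.0025,0,0,0,0,0.1],[-0.045,-0.09,0,0,0,0,0.1],[-0.09,-0.18,0,0,0,0,0.5],[-0.12,-0.25,0,0,0,0,0.5],[-0.12,-0.25,0,0,0,0,0.5]]' 25
python3 - <<'E'
from h import *
c,im=grab("wrist","w22")
c,im=grab("side","side22"); x,y=290,130; cv2.imwrite("pics/side22c.png",cv2.resize(im[y:y+100,x:x+133],(798,600),interpolation=cv2.INTER_CUBIC))
delta([.575,-.17,.30],Rxy([0,-1,0],[0,0,-1]))
E
```

```text
time: 30.78
position: [0.5776, 0.0417, 0.1842]
tool_rot: [-0.388, 0.587, -0.366, 0.609]
ft_force: [0.1, -0.2, 0.9]
grip_width: 0.0635
row [0.2791, -0.3984, -0.0184] [0.0021, 0.0139, -0.1427] rows>=3.9
```

View pics/side22c.png

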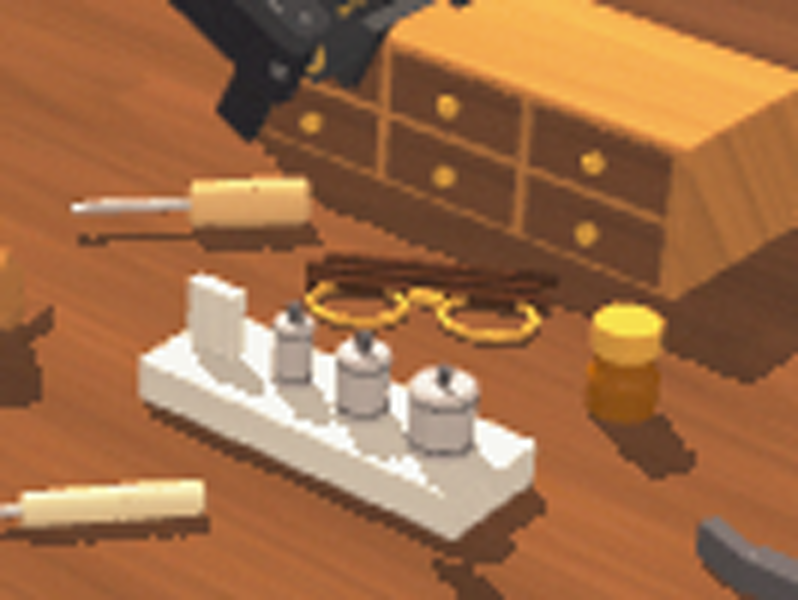

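View pics/w22.png

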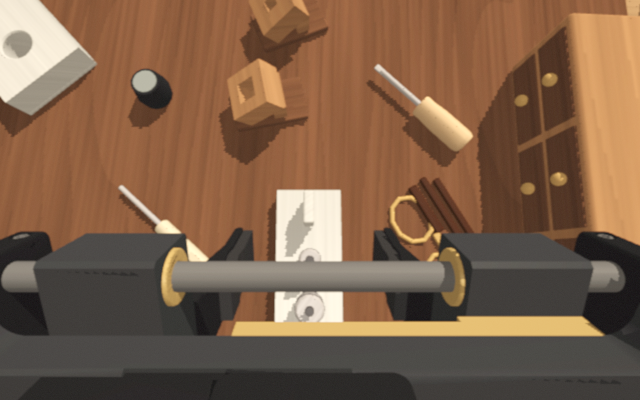

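Run:
```python
from h import *
delta([.575,-.14,.26],Rl(-1.571,20))
```

```text
row [0.2597, -0.3003, -0.0161] [-0.0004, 0.0144, -0.2538] rows>=4.3
```

```bash
python3 -m crank '[[0.03,-0.2,-0.016,0,0.0144,-0.2538,0.5],[0.26,-0.3,-0.016,0,0.0144,-0.2538,0.5],[0.26,-0.3,-0.016,0,0.0144,-0.2538,0.5],[0.26,-0.3,-0.016,0,0.0144,-0.2538,0.5],[0.26,-0.3,-0.016,0,0.0144,-0.2538,0.5],[0.26,-0.3,-0.016,0,0.0144,-0.2538,0.5]]'
python3 - <<'E'
from h import *
print(robot.get_obs()['position'],robot.get_obs()['q'].round(2))
c,im=grab("wrist","w23")
E
```

```text
time: 31.62
position: [0.5742, -0.1389, 0.2574]
tool_rot: [0.58, -0.407, 0.577, -0.406]
ft_force: [0.3, 0.0, -0.1]
grip_width: 0.0653
[ 0.57421768 -0.13890736  0.25738049] [-0.26  0.46  1.55 -0.38  1.07 -0.09]
```

View pics/w23.png

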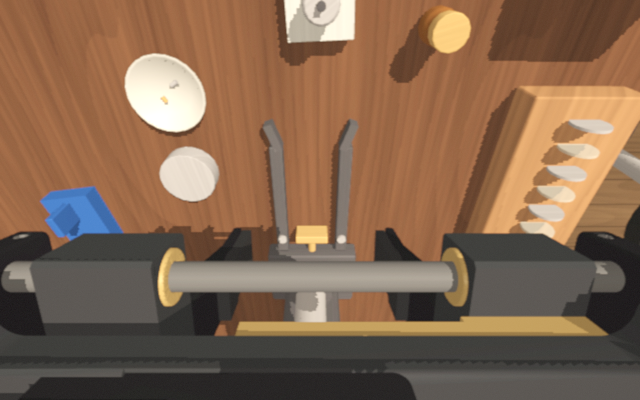

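Run:
```python
from h import *
c,im=load("w23")
cr=cv2.resize(im[110:260,245:375],None,fx=4,fy=4,interpolation=cv2.INTER_CUBIC)
for k in range(0,130,10): cv2.putText(cr,str(245+k),(k*4,8),0,.3,(0,0,255)); cv2.line(cr,(k*4,10),(k*4,16),(0,0,255))
for k in range(0,150,10): cv2.putText(cr,str(110+k),(0,k*4+4),0,.3,(0,0,255))
cv2.imwrite("pics/w23z.png",cr)
cr=cv2.resize(im[0:60,270:370],None,fx=8,fy=8,interpolation=cv2.INTER_CUBIC); cv2.imwrite("pics/w23n.png",cr)
```

```text
(no output)
```

View pics/w23z.png

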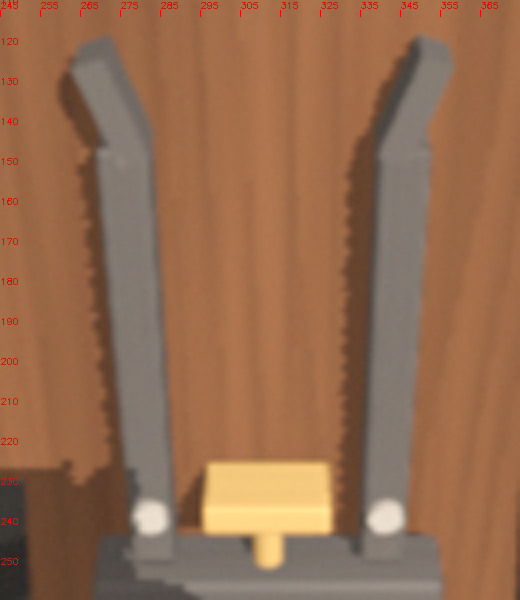

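View pics/w23n.png

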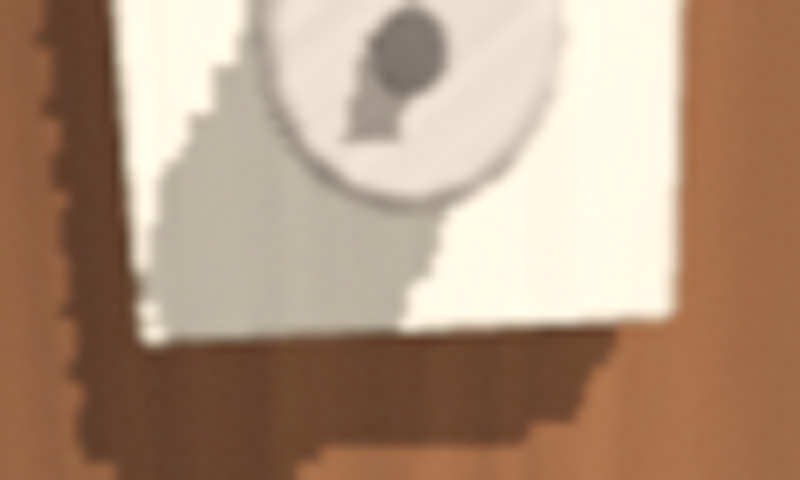

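Run:
```python
from h import *
c,im=load("w23")
P=lambda p,z: plane(c,p,z)
l=[P((283.5,147.5),0),P((288.75,240),0)]; r=[P((339.25,150),0),P((335.25,242.5),0)]
print('L',np.round(l,4),'\nR',np.round(r,4))
for a,b in (l,r): d=b-a; print('dir',np.arctan2(d[1],d[0]))
print('stop bottom',P((296.8,225.5),.0).round(4),P((327.3,225.5),.0).round(4)); print('stop top',P((295.8,236.2),.026).round(4),P((328,236.2),.026).round(4))
print('mouth z18', P((245+100/4,110+152/4),.018).round(4),P((245+430/4,110+152/4),.018).round(4),P((245+150/4,110+132/4),.018).round(4),P((245+380/4,110+155/4),.018).round(4))
a=P((270+148/8,345/8),.022);b=P((270+675/8,318/8),.022); print('nose corners',a.round(4),b.round(4),np.linalg.norm(a-b),((a+b)/2).round(4))
```

```text
L [[ 0.5365 -0.2092  0.    ]
 [ 0.5366 -0.366   0.    ]] 
R [[ 0.6066 -0.2125  0.    ]
 [ 0.608  -0.3709  0.    ]]
dir -1.5700366557179986
dir -1.5623212956071248
stop bottom [ 0.5497 -0.337   0.    ] [ 0.5948 -0.3368  0.    ]
stop top [ 0.5495 -0.3347  0.026 ] [ 0.5949 -0.3345  0.026 ]
mouth z18 [ 0.5222 -0.2008  0.018 ] [ 0.6208 -0.2005  0.018 ] [ 0.5375 -0.1942  0.018 ] [ 0.6059 -0.2016  0.018 ]
nose corners [ 0.5494 -0.0845  0.022 ] [ 0.6138 -0.0814  0.022 ] 0.0645144764740987 [ 0.5816 -0.0829  0.022 ]
```

Run:
```python
from h import *
delta([.5735,.087,.13],Rl(-1.527,0))
```

```text
row [-0.5128, 0.0866, -0.0011] [0.0032, -0.0134, 0.1103] rows>=4.2
```

```bash
python3 -m crank '[[-0.513,0.087,-0.001,0.003,-0.0134,0.11,0.2],[-0.513,0.087,-0.001,0.003,-0.0134,0.11,0.2],[-0.513,0.087,-0.001,0.003,-0.0134,0.11,0.2],[-0.513,0.087,-0.001,0.003,-0.0134,0.11,0.2],[-0.513,0.087,-0.001,0.003,-0.0134,0.11,0.2],[-0.513,0.087,-0.001,0.003,-0.0134,0.11,0.2]]'
python3 - <<'E'
from h import *
delta([.5735,.087,.04],Rl(-1.527,0))
c,im=grab("wrist","w24")
print(proj(c,[.5735,.087,.058]),proj(c,[.5735,.087,.022]))
E
```

```text
time: 32.42
position: [0.575, 0.0861, 0.1307]
tool_rot: [0.511, -0.488, 0.49, -0.511]
ft_force: [-0.8, 0.2, 0.2]
grip_width: 0.0523
row [-0.0024, 0.1813, -0.0033] [-0.0006, 0.0, 0.001] rows>=1.5
[310.58015971 209.74752284] [310.78737494 196.11562289]
```

View pics/w24.png

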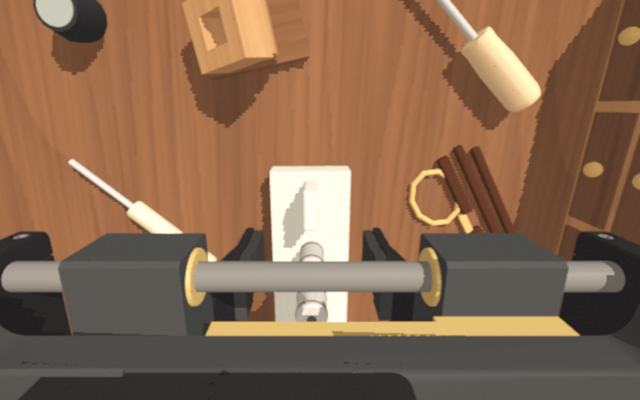

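```bash
python3 -m crank '[[-0.0024,0.09,-0.003,0,0,0.001,0],[-0.0024,0.15,-0.003,0,0,0.001,0],[-0.0024,0.18,-0.003,0,0,0.001,0],[-0.0024,0.18,-0.003,0,0,0.001,0]]' 15
python3 - <<'E'
from h import *
delta([.5735,.087,.04],Rl(-1.527,0)); print(robot.get_obs()['ft_force'])
E
```

```text
time: 32.98
position: [0.5741, 0.0858, 0.0412]
tool_rot: [-0.509, 0.489, -0.49, 0.511]
ft_force: [0.3, 0.4, 0.2]
grip_width: 0.0438
row [-0.0024, 0.0024, -0.001] [-0.0008, -0.0009, 0.0] rows>=0.0
[0.3416281  0.44054197 0.22176025]
```

```bash
python3 -m crank '[[-0.002,0.001,-0.001,0,-0.001,0,-1],[-0.002,0.001,-0.001,0,-0.001,0,-1],[-0.002,0.001,-0.001,0,-0.001,0,-1],[-0.002,0.001,-0.001,0,-0.001,0,-1],[-0.002,0.001,-0.001,0,-0.001,0,-1],[-0.002,0.001,-0.001,0,-0.001,0,-1],[-0.002,0.001,-0.001,0,-0.001,0,-1]]' 15
python3 - <<'E'
from h import *
o=robot.get_obs();print(o['position'],o['grip_width'],o['ft_force'])
# tray nose = TCP + 168*u ; target: heading -1.567, nose stepwise
def tgt(nx,ny,h): u=np.array([np.cos(h),np.sin(h)]); p=np.array([nx,ny])-.168*u; return [p[0],p[1],o['position'][2]],Rl(h,0)
T=T_tool(); h=np.arctan2(T[1,0],T[0,0]); print('h',h, 'nose now',T[:2,3]+.168*np.array([np.cos(h),np.sin(h)]))
for ny in (-.14,-.25): delta(*tgt(.5722,ny,-1.567))
E
```

```text
time: 33.85
position: [0.5732, 0.0881, 0.0412]
tool_rot: [-0.51, 0.488, -0.489, 0.512]
ft_force: [-0.3, 1.4, 5.9]
grip_width: 0.0096
[0.57319168 0.08808716 0.04119557] 0.009586194233456096 [-0.26122876  1.36947105  5.85928267]
h -1.5251322872950435 nose now [ 0.58086058 -0.07973771]
row [0.1199, -0.0, -0.0087] [-0.001, 0.0133, -0.0001] rows>=1.0
row [0.3397, -0.0001, -0.0188] [-0.001, 0.0133, -0.0001] rows>=2.7
```

```bash
python3 -m crank '[[0.02,-0.001,-0.0015,0,0.003,0,-1],[0.04,-0.001,-0.003,0,0.006,0,-1],[0.06,-0.001,-0.0045,0,0.008,0,-1],[0.08,-0.001,-0.006,0,0.01,0,-1],[0.1,-0.001,-0.0075,0,0.012,0,-1],[0.12,-0.001,-0.0087,0,0.0133,0,-1],[0.12,-0.001,-0.0087,0,0.0133,0,-1],[0.12,-0.001,-0.0087,0,0.0133,0,-1]]' 15
cat >> h.py <<'E'
def tgt(nx,ny,h,z): u=np.array([np.cos(h),np.sin(h)]); p=np.array([nx,ny])-.168*u; return [p[0],p[1],z],Rl(h,0)
def nose():
    T=T_tool(); h=np.arctan2(T[1,0],T[0,0]); print('h',h.round(4), 'nose',(T[:2,3]+.168*np.array([np.cos(h),np.sin(h)])).round(4),T[2,3].round(4), robot.get_obs()['ft_force'].round(2),robot.get_obs()['grip_width'].round(4))
E
python3 - <<'E'
from h import *
nose(); z=robot.get_obs()['position'][2]
delta(*tgt(.5722,-.14,-1.567,z))
grab("wrist","w25")
E
```

```text
time: 34.85
position: [0.5715, 0.0264, 0.0412]
tool_rot: [-0.501, 0.498, -0.5, 0.501]
ft_force: [-0.6, -3.5, 0.6]
grip_width: 0.0098Traceback (most recent call last):
  File "<stdin>", line 2, in <module>
  File "h.py", line 64, in nose
    T=T_tool(); h=np.arctan2(T[1,0],T[0,0]); print('h',h.round(4), 'nose',(T[:2,3]+.168*np.array([np.cos(h),np.sin(h)])).round(4),T[2,3].round(4), robot.get_obs()['ft_force'].round(2),robot.get_obs()['grip_width'].round(4))
                                                                                                                                                                                        ^^^^^^^^^^^^^^^^^^^^^^^^^^^^^^^^^^^
AttributeError: 'float' object has no attribute 'round'
```

```bash
sed -i "s/robot.get_obs()\['grip_width'\].round(4)/round(robot.get_obs()['grip_width'],4)/" h.py
python3 - <<'E'
from h import *
nose(); z=robot.get_obs()['position'][2]
delta(*tgt(.5722,-.185,-1.567,z))
c,im=grab("wrist","w25")
for n,(x,y) in (("scene",(180,140)),("side",(290,160))):
    c,im=grab(n,n+"25"); cv2.imwrite(f"pics/{n}25c.png",cv2.resize(im[y:y+120,x:x+160],(800,600),interpolation=cv2.INTER_CUBIC))
E
```

```text
h -1.5666 nose [ 0.5722 -0.1416] 0.0412 [-0.59 -3.51  0.59] 0.0098
row [0.0867, 0.0001, -0.0002] [-0.0008, 0.0001, 0.0005] rows>=0.7
```

View pics/side25c.png

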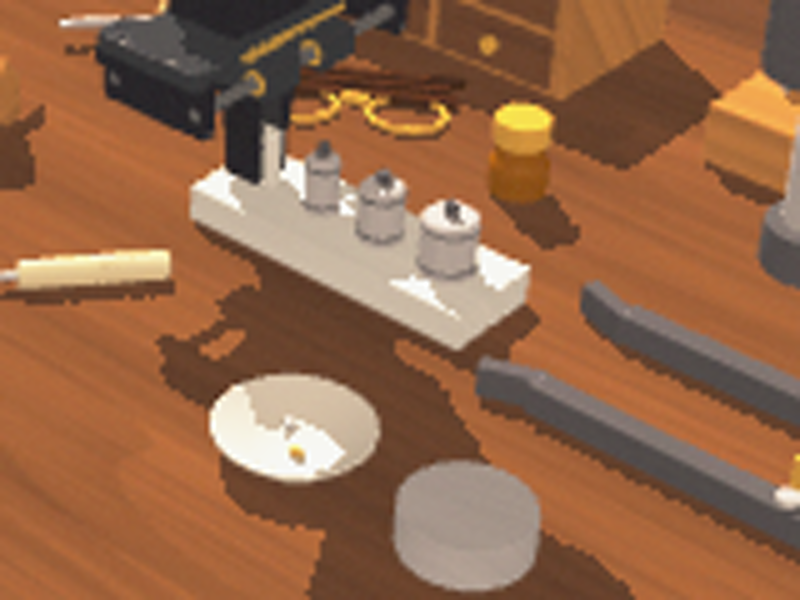

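View pics/scene25c.png

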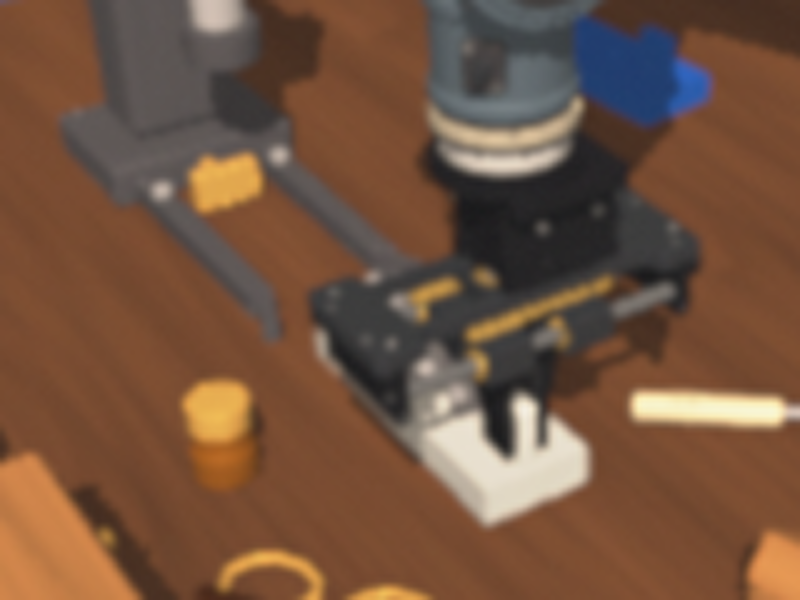

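View pics/w25.png

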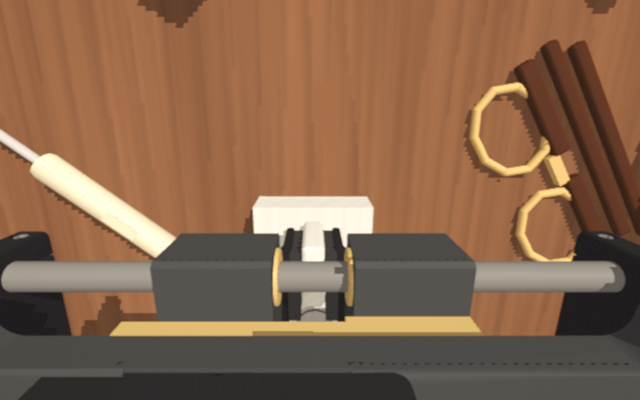

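```bash
python3 -m crank '[[0.025,0,0,0,0,0,-1],[0.05,0,0,0,0,0,-1],[0.075,0,0,0,0,0,-1],[0.1,0,0,0,0,0,-1],[0.12,0,0,0,0,0,-1],[0.14,0,0,0,0,0,-1],[0.14,0,0,0,0,0,-1]]' 15
python3 - <<'E'
from h import *
nose(); z=robot.get_obs()['position'][2]
delta(*tgt(.5723,-.30,-1.567,z))
E
```

```text
time: 35.88
position: [0.572, -0.0441, 0.0412]
tool_rot: [-0.501, 0.498, -0.5, 0.501]
ft_force: [-1.0, -2.1, -1.4]
grip_width: 0.0097
h -1.5672 nose [ 0.5726 -0.2121] 0.0412 [-0.95 -2.09 -1.37] 0.0097
row [0.1758, 0.0003, -0.0013] [-0.001, -0.0, 0.0005] rows>=1.4
```

Entered the slot cleanly. Advance to about 25 mm short of the stop.

```bash
python3 -m crank '[[0.025,0,0,0,0,0,-1],[0.05,0,0,0,0,0,-1],[0.075,0,0,0,0,0,-1],[0.1,0,0,0,0,0,-1],[0.125,0,0,0,0,0,-1],[0.15,0,0,0,0,0,-1],[0.17,0,0,0,0,0,-1],[0.19,0,0,0,0,0,-1],[0.19,0,0,0,0,0,-1]]' 15
python3 - <<'E'
from h import *
nose(); z=robot.get_obs()['position'][2]
delta(*tgt(.5723,-.335,-1.567,z))
for n,(x,y) in (("scene",(180,140)),("side",(330,180))):
    c,im=grab(n,n+"26"); cv2.imwrite(f"pics/{n}26c.png",cv2.resize(im[y:y+120,x:x+160],(800,600),interpolation=cv2.INTER_CUBIC))
E
```

```text
time: 37.0
position: [0.5724, -0.1389, 0.0412]
tool_rot: [-0.5, 0.498, -0.5, 0.501]
ft_force: [-0.9, -1.9, -2.6]
grip_width: 0.0101
h -1.5671 nose [ 0.573  -0.3069] 0.0412 [-0.88 -1.86 -2.59] 0.0101
row [0.0561, 0.0001, -0.0017] [-0.0011, -0.0, 0.0005] rows>=0.4
```

View pics/side26c.png

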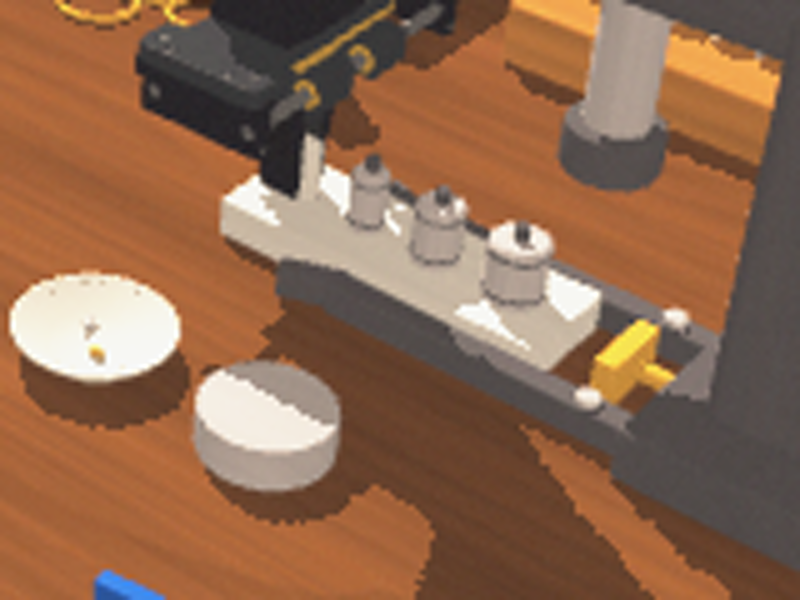

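View pics/scene26c.png

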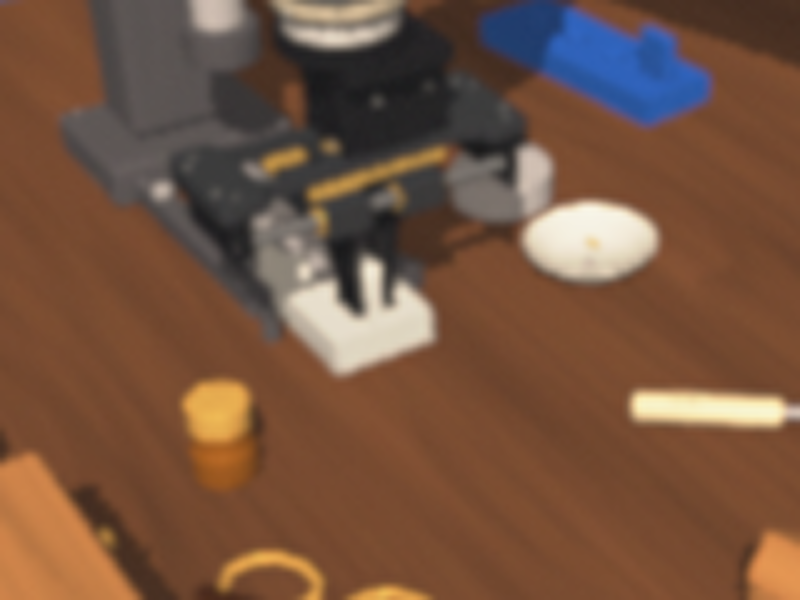

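```bash
python3 -m crank '[[0.012,0,0,0,0,0,-1],[0.022,0,0,0,0,0,-1],[0.032,0,0,0,0,0,-1],[0.04,0,0,0,0,0,-1],[0.04,0,0,0,0,0,-1]]' 8
python3 - <<'E'
from h import *
nose()
for n,(x,y) in (("side",(420,210)),):
    c,im=grab(n,n+"27"); cv2.imwrite(f"pics/{n}27c.png",cv2.resize(im[y:y+60,x:x+80],(800,600),interpolation=cv2.INTER_CUBIC))
    print((proj(c,[.5722,-.335,.026])-[x,y])*10,(proj(c,[.5722,-.327,.022])-[x,y])*10)
E
```

```text
time: 37.72
position: [0.5724, -0.158, 0.0412]
tool_rot: [-0.5, 0.498, -0.5, 0.502]
ft_force: [-0.1, -0.2, -2.2]
grip_width: 0.0102
h -1.567 nose [ 0.573 -0.326] 0.0412 [-0.1  -0.18 -2.2 ] 0.0102
[332.97982221 378.73945472] [301.11489678 377.77492459]
```

View pics/side27c.png

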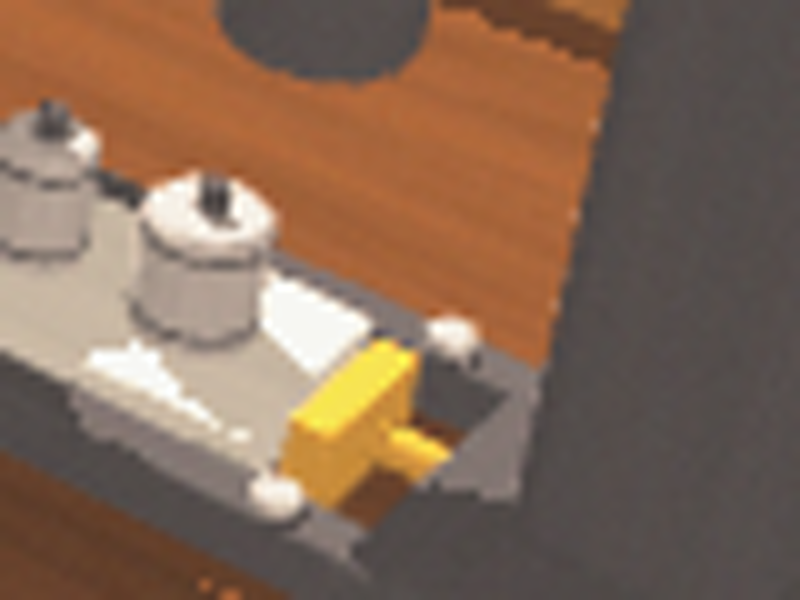

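```bash
python3 -m crank '[[0.001,0,0,0,0,0,-1],[0.002,0,0,0,0,0,-1],[0.003,0,0,0,0,0,-1],[0.004,0,0,0,0,0,-1],[0.004,0,0,0,0,0,-1]]' 8
python3 -c "
from h import *
nose()"
python3 -m crank '[[0.001,0,0,0,0,0,-1],[0.002,0,0,0,0,0,-1],[0.003,0,0,0,0,0,-1],[0.004,0,0,0,0,0,-1],[0.004,0,0,0,0,0,-1]]' 8
python3 -c "
from h import *
nose()"
```

```text
time: 38.4
position: [0.5723, -0.159, 0.0413]
tool_rot: [-0.5, 0.498, -0.5, 0.502]
ft_force: [-0.4, 1.5, -3.2]
grip_width: 0.0099
h -1.5668 nose [ 0.573 -0.327] 0.0413 [-0.36  1.49 -3.24] 0.0099
time: 39.02
position: [0.5723, -0.1613, 0.0413]
tool_rot: [-0.5, 0.498, -0.5, 0.502]
ft_force: [0.6, 1.4, -3.3]
grip_width: 0.0103
h -1.5669 nose [ 0.573  -0.3293] 0.0413 [ 0.65  1.36 -3.34] 0.0103
```

```bash
python3 -m crank '[[0.001,0,0,0,0,0,-1],[0.002,0,0,0,0,0,-1],[0.003,0,0,0,0,0,-1],[0.003,0,0,0,0,0,-1]]' 8
python3 - <<'E'
from h import *
nose()
for n,(x,y) in (("side",(420,210)),):
    c,im=grab(n,n+"28"); cv2.imwrite(f"pics/{n}28c.png",cv2.resize(im[y:y+60,x:x+80],(800,600),interpolation=cv2.INTER_CUBIC))
E
```

```text
time: 39.52
position: [0.5724, -0.1628, 0.0413]
tool_rot: [-0.5, 0.498, -0.5, 0.502]
ft_force: [0.6, 1.1, -3.0]
grip_width: 0.01
h -1.5669 nose [ 0.573  -0.3308] 0.0413 [ 0.65  1.11 -3.  ] 0.01
```

View pics/side28c.png

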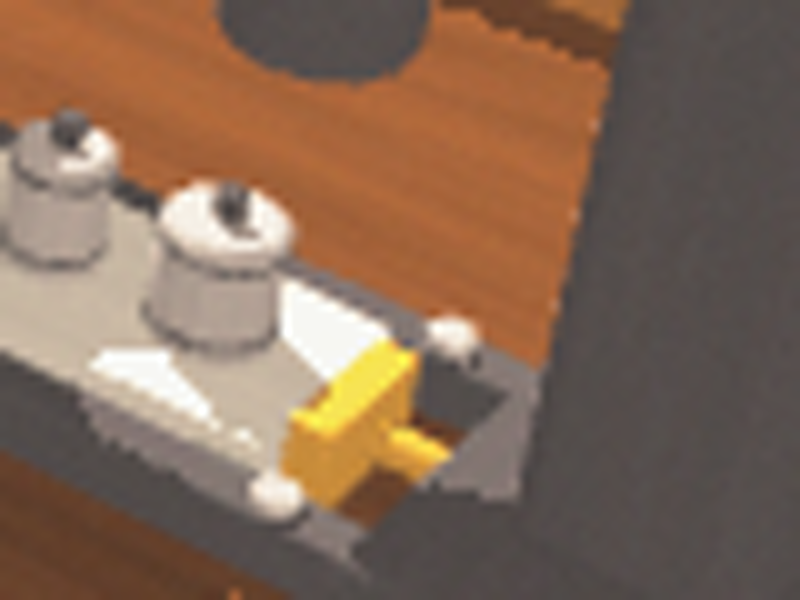

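```bash
python3 -m crank '[[0.001,0,0,0,0,0,-1],[0.002,0,0,0,0,0,-1],[0.003,0,0,0,0,0,-1],[0.003,0,0,0,0,0,-1]]' 8
python3 -c "
from h import *
nose()"
```

```text
time: 40.08
position: [0.5724, -0.1643, 0.0413]
tool_rot: [-0.5, 0.498, -0.5, 0.502]
ft_force: [0.2, 2.1, -2.4]
grip_width: 0.0098
h -1.5668 nose [ 0.573  -0.3323] 0.0413 [ 0.23  2.15 -2.43] 0.0098
```

```bash
python3 -m crank '[[0.001,0,0,0,0,0,-1],[0.002,0,0,0,0,0,-1],[0.002,0,0,0,0,0,-1]]' 8
python3 -c "
from h import *
nose()"
```

```text
time: 40.45
position: [0.5722, -0.1647, 0.0412]
tool_rot: [-0.5, 0.499, -0.499, 0.502]
ft_force: [-0.2, 4.4, -2.4]
grip_width: 0.0098
h -1.5668 nose [ 0.5728 -0.3327] 0.0412 [-0.16  4.44 -2.36] 0.0098
```

```bash
python3 -m crank '[[0.0005,0,0,0,0,0,-1],[0.001,0,0,0,0,0,-1],[0.001,0,0,0,0,0,-1]]' 8
python3 - <<'E'
from h import *
nose()
for n,(x,y) in (("side",(420,210)),):
    c,im=grab(n,n+"29"); cv2.imwrite(f"pics/{n}29c.png",cv2.resize(im[y:y+60,x:x+80],(800,600),interpolation=cv2.INTER_CUBIC))
E
```

```text
time: 40.83
position: [0.572, -0.1648, 0.0412]
tool_rot: [-0.5, 0.499, -0.499, 0.502]
ft_force: [-0.9, 5.8, -2.1]
grip_width: 0.0103
h -1.5669 nose [ 0.5727 -0.3328] 0.0412 [-0.86  5.79 -2.12] 0.0103
```

View pics/side29c.png

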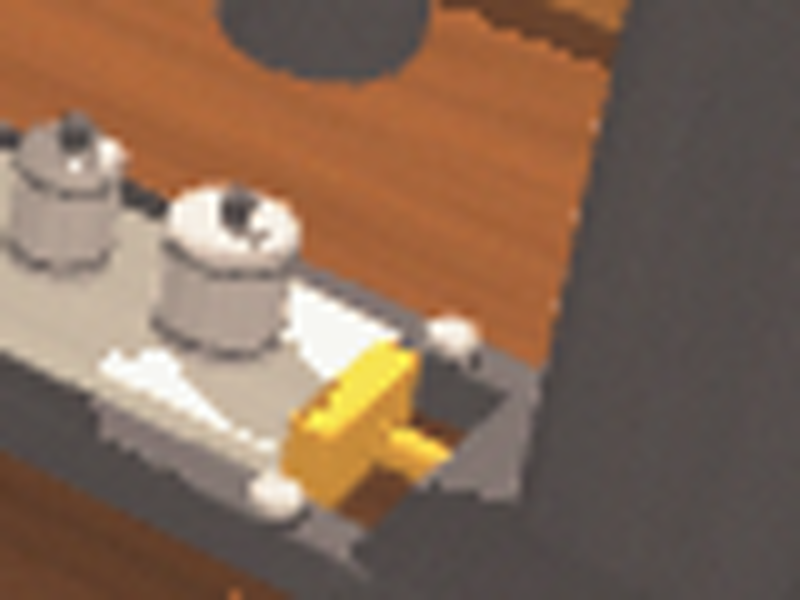

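```bash
python3 -m crank '[[0.001,0,0,0,0,0,-1],[0.002,0,0,0,0,0,-1],[0.002,0,0,0,0,0,-1]]' 8
python3 - <<'E'
from h import *
nose()
E
```

```text
time: 41.25
position: [0.5718, -0.1648, 0.0412]
tool_rot: [-0.5, 0.499, -0.499, 0.502]
ft_force: [0.7, 8.9, -0.7]
grip_width: 0.0099
h -1.5672 nose [ 0.5724 -0.3328] 0.0412 [ 0.68  8.91 -0.75] 0.0099
```

```bash
python3 -m crank '[[-0.003,0,0,0,0,0,-1],[-0.003,0,0,0,0,0,-0.3],[-0.003,0,0,0,0,0,-0.1],[-0.003,0,0,0,0,0,-0.1],[-0.003,-0.05,0,0,0,0,-0.1],[-0.003,-0.12,0,0,0,0,-0.1],[-0.003,-0.2,0,0,0,0,-0.1],[-0.003,-0.3,0,0,0,0,0.5],[-0.003,-0.36,0,0,0,0,0.5],[-0.003,-0.36,0,0,0,0,0.5]]' 8
python3 - <<'E'
from h import *
for n,(x,y) in (("side",(360,180)),("scene",(180,120))):
    c,im=grab(n,n+"30"); cv2.imwrite(f"pics/{n}30c.png",cv2.resize(im[y:y+90,x:x+120],(800,600),interpolation=cv2.INTER_CUBIC))
grab("wrist","w30"); print(robot.get_obs()['position'])
delta([.575,-.13,.26],Rl(-1.571,20))
E
```

```text
time: 42.5
position: [0.5736, -0.1663, 0.2244]
tool_rot: [-0.499, 0.496, -0.502, 0.502]
ft_force: [-0.2, -0.3, 0.4]
grip_width: 0.0607
[ 0.57090744 -0.16494125  0.21997105]
row [-0.0699, -0.08, 0.0085] [-0.0004, 0.0012, -0.1115] rows>=1.9
```

View pics/side30c.png

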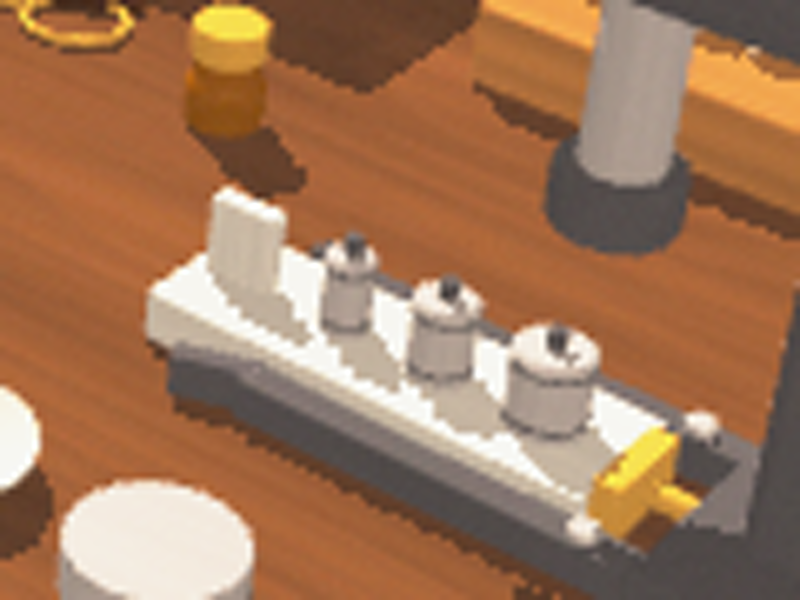

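View pics/w30.png

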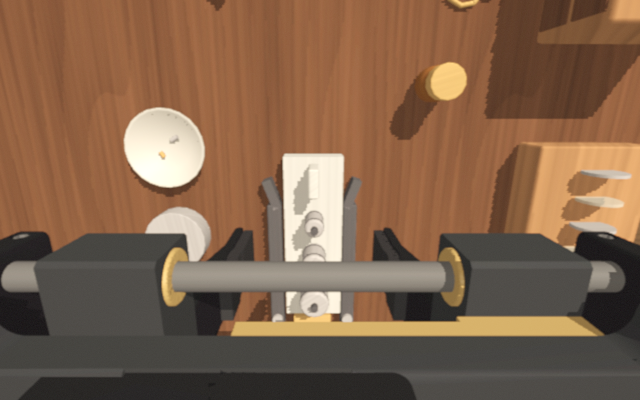

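```bash
python3 -m crank '[[-0.07,-0.08,0.008,0,0,-0.11,0.5],[-0.07,-0.08,0.008,0,0,-0.11,0.5],[-0.07,-0.08,0.008,0,0,-0.11,0.5],[-0.07,-0.08,0.008,0,0,-0.11,0.5],[-0.07,-0.08,0.008,0,0,-0.11,0.5]]'
python3 - <<'E'
from h import *
c,im=grab("wrist","w31")
cr=cv2.resize(im[110:260,245:375],None,fx=4,fy=4,interpolation=cv2.INTER_CUBIC); cv2.imwrite("pics/w31z.png",cr)
print(robot.get_obs()['joint_velocities'].round(3))
E
```

```text
time: 43.28
position: [0.5754, -0.1315, 0.2605]
tool_rot: [0.578, -0.406, 0.578, -0.408]
ft_force: [0.5, -0.3, 0.2]
grip_width: 0.0655
[ 0.001 -0.006  0.001 -0.004  0.002  0.005]
```

View pics/w31z.png

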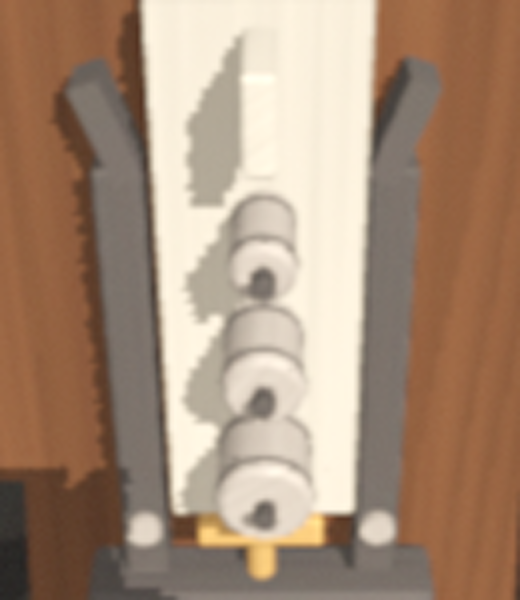

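Run:
```python
from h import *
c,im=load("w31")
print(plane(c,(245+176/4,110+515/4),.022).round(4),plane(c,(245+355/4,110+514/4),.022).round(4))
print('stop top back corners',plane(c,(245+200/4,110+545/4),.026).round(4))
c0,_=load("w23"); print('before',plane(c0,(245+203/4,110+533/4),.026).round(4))
c0,a=load("side0") if 0 else (None,cv2.imread("pics/side0.png")); _,b=load("side30")
def ye(im):
    h=cv2.cvtColor(im[235:275,430:490],cv2.COLOR_BGR2HSV); m=(h[...,0]>18)&(h[...,0]<35)&(h[...,1]>140)&(h[...,2]>130); y,x=np.nonzero(m); return x.max()+430,y.max()+235,y.min()+235,len(x)
print(ye(a),ye(b))
```

```text
[ 0.5417 -0.3376  0.022 ] [ 0.6064 -0.3371  0.022 ]
stop top back corners [ 0.5502 -0.3486  0.026 ]
before [ 0.5491 -0.3482  0.026 ]
(np.int64(464), np.int64(255), np.int64(244), 62) (np.int64(464), np.int64(255), np.int64(244), 57)
```

```bash
python3 -c "
from rig import robot
print(robot.hand_in())"
```

```text
the job is handed in; nothing more can be done
None
```

All three punches stand seated in their own pockets. The tray is in the press slot with its nose against the brass stop, and I handed the job in at about 43 s of the 72 s allowed.

**Small punch:** On the first try it met the tray's pocket edge with about 20 N and tilted in the grip. I raised it, re-measured its tilt, corrected it, and it then went in with no force.

**Tray:** It slid along the slot freely. It stopped dead against the stop, and I built the push up to about 9 N, below the 22 N limit. I then released it and backed off.

**Last checks:**
- **Nose and stop:** The wrist view puts the nose at y ≈ -0.337 m, and before the slide it put the stop face at y ≈ -0.335 to -0.337 m. The arm's own reading at contact was -0.333 m, a 2–4 mm difference that I put down to calibration. The force rise and the unmoving tray point to real contact.
- **Stop not moved:** The stop's outline in the side camera is at the same pixels before and after, and the wrist camera places its back edge within 0.5 mm.
- **Tray position:** The tray sits about 2 mm off the slot's middle line, inside the 6 mm allowed, and looks straight between the rails.
- **Bystanders:** I saw no sign of any being moved, but I did not measure them.

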